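# Load the rondel tote and hang it under the lamp

### The arm

A 7-joint arm with a two-finger parallel gripper is mounted at the origin on the work surface. World frame = base frame: x ahead of the robot, y to its left, z up, the work surface at z = 0. Lengths are in mm, angles in rad, forces in N, time in s.
With the tool pointing down it reaches from about 350 to 900 mm from the base axis. Payload 7.2 kg.
Tool frame: the origin (TCP) lies between the finger pads; the fingertips stand 11 mm ahead of it and the grasp point (between the pads) lies 8 mm behind it; z points along the fingers, y is the direction in which the jaws open and shut (so a half turn about z gives the same grasp; the last joint's range is limited). The gripper opens to 85 mm and grips with 20 to 120 N. Pads are 22 mm wide; open, the fingers measure 114 mm over their backs; the gripper's body (76 mm by 85 mm) begins 54 mm behind the grasp point. The pads swing forward as they close: fully open they stand 13 mm farther back than shut.
Start: joints at [-1.301, 0.411, -0.013, 1.596, 0.006, 1.134, -0.082], TCP at [207.142, 589.678, 242.297] pointing down, gripper open.
Joint ranges: [-2.95, 2.95], [-0.29, 1.99], [-1.47, 1.44], [0.14, 2.54], [-1.03, 4.17], [0.13, 1.85], [-2.86, 2.86]. Speed limits (rad/s): [2.39, 2.39, 3.01, 3.01, 3.14, 3.14, 3.14].

### API

Orientations are given as a unit quaternion [w, x, y, z].
In Python, from bench import arm, get_image gives the robot as it stands. The module is installed in compiled form; this text tells all that it offers.
- The arm moves only by the tool step_arm, never from a script. Its argument "steps" is a list of rows, each an object with "rot": the turn, a rotation vector about the tool's x, y, z as a fraction of full scale, a list of three; "translation": the shift along the tool's x, y, z as a fraction of full scale, a list of three; "fingers": the gripper's target within -1 to 1 (shut at 1, half-way at 0, fully open at -1). In form: [{"rot": [ax, ay, az], "translation": [tx, ty, tz], "fingers": fingers}, ...]. A call has exactly 5 rows; each row is the pose to reach, as a shift and turn from the pose commanded when the call began, along the tool's axes at that moment, turning the shorter way round; what a row does not reach only later rows make up. Full scale, the value 1, is 500 mm for a shift and 180 degrees for a turn. A row lasts 1/10 s, in which the tool goes at most 50 mm and 8.59 degrees, less where a joint would pass 70% of its speed; a pose out of reach is approached as far as the arm can. A call with a number of a shift or a turn outside -1 to 1 is refused whole. A call with a gripper value outside its range is refused whole. The fingers move at their own pace and stop on an object; the grip force is fixed at half the most. Time passes only in rows, so rows that repeat a pose let the fingers close, or fill a call up. It gives the time, the measured TCP pose, the force and the opening at its end, in the units of the state.
- arm.read_state(): the state, without advancing time (a new reading comes with each control period).
- get_image(name): name is "side" or "top" or "wrist"; returns a dict with "pixels" (420x560x3 uint8, red, green, blue), "vertical_fov" (degrees; the focal length in pixels is half the picture's height over the tangent of half this angle, whatever the lens; pixels are square), "cx", "cy" (the principal point, pixels), "k1" (the pictures are not rectified: a ray, as slopes to the right and down, at radius r is drawn at 1 + k1 r^2 times it, then the intrinsics apply), "R" (3x3) and "t" (3): a world point X has camera coordinates R X + t. Camera axes: x right, y down, z forward; pixel columns grow to the right and rows downward; lengths in mm; the calibration is good to about 2 mm. A picture is of the moment at which its call begins. There is no depth.
- arm.hand_in(): hands the job in, once; it reports no verdict.
The state is a dict: "time_s": time; "q": joint angles; "qd": joint speeds; "joint_efforts": joint torques, N m; "position": TCP position; "ee_rot": TCP orientation; "wrist_force": force on the tool from outside, world axes, zero at the start; "moment": the same for the moment, N m; "finger_gap": finger opening in mm.
Only numpy, scipy, OpenCV 4.12 (cv2) and the standard library are available. Lean on these libraries where they do the work, as an engineer would, in place of code of your own. Each camera call takes 0.05 s, during which the arm holds its last target.

### The job

Turn the lazy-susan (the red post on it is its handle) so that the indigo glass rondel comes out from under the wire rack to the side nearest the robot, then lay the rondel flat in the empty front bay of the green two-bay tote, where the tote stands. Then hang the loaded tote by its handle arch on the brass hook under the lamp bar, so that it hangs freely, level and still, with the rondel and the ochre tile in their bays. Leave the cork block and hammer head riding on the turntable and the jar and the bowl where they stand.

Things in the scene. Friction and masses are not known exactly. Their poses are not given: they have to be found in the camera images.
- stand: Fixed lazy-susan frame. Origin on the table, on the turning axis; +x away from the robot, z up. A pine disc 320 mm across, top 40 mm above the table, turns on it. A wire rack covers the disc's back: bars from x = 58 to 172 mm, underside 142 mm, top 160 mm above the table, open front and back; legs 14 mm square at y = -195 and +195 mm, x = 59 to 173 mm.
- disc (a joint): Angle of the turntable in rad, positive counter-clockwise from above; at 0 the red post points along the stand's +x. Free to turn (stops only at -6.5 and 6.5), stays where it is left, needs about 1 N at the post.
- post_grip (a point): Point on the axis of the red upright post on the turntable, 72 mm above the table. The post is a round pin, 20 mm across, fixed on the disc 135 mm from its axis, from the disc top (40 mm) to 90 mm above the table. It turns with the disc.
- rondel: Indigo glass rondel, disc 62 mm across and 22 mm thick, about 0.17 kg, lying flat on the turntable about 85 mm from its axis, at first under the wire rack. Origin: centre of its underside, z up.
- tote: Green tote on the table, open box 176 (x) by 130 (y) mm, walls 35 mm high, 4 mm thick, cross wall at x = 0. Origin: centre of its underside, z up; -x bay faces the robot and is empty. Handle arch (12 mm round bar) in the plane x = 0: legs at y = -67 and +67 mm up to 95 mm, sloping in to 133 mm at y = -35 and +35 mm and to its peak (bar axis 140 mm) at y = 0. Empty about 0.36 kg.
- tote_knob (a point): Centre of the wooden gripping knob above the arch's peak, 178 mm above the tote's underside: a round roller, axis along the tote's y, 28 mm long between its flat ends and 32 mm across, on a 12 mm stem. Axes as the tote.
- tote_bar (a point): Axis of the handle bar at the arch's peak, 140 mm above the tote's underside (bar radius 6 mm). Axes as the tote.
- front_bay (a point): Centre of the floor surface of the empty front bay, which is 82 mm (x) by 122 mm (y) inside and 31 mm deep. Axes as the tote.
- rear_bay (a point): Centre of the floor surface of the rear bay, same size, where the ochre tile lies. Axes as the tote.
- tile: Chipped ochre stoneware tile, about 60 by 93 by 14 mm, 0.17 kg, lying flat in the rear bay. Origin at its underside, z up.
- hook_stand: Fixed gantry. Origin on the table below the hook's trough; +x away from the robot; the hook opens to -x. Posts 22 mm square at y = -140 and +140 mm, x = 48 mm, carry a lamp bar, x = 17 to 79 mm, y = -155 to +155 mm, 328 to 362 mm above the table. It overhangs the hook: the hand must lean back towards the robot, 25 to 45 degrees.
- hook_seat (a point): Lowest point of the upper surface of the brass hook's trough (hook rod 10 mm thick), 209 mm above the table. The trough is about 16 mm long along x and rises on both sides; a hung bar's axis lies 6 mm above this point. The rod's stem goes up to the lamp bar at x = 48 mm. Axes as the hook stand.
- hook_tip (a point): Highest point of the upturned hook tip, 231 mm above the table and 30 mm in front (-x) of the seat.
- cork_block: Round cork sanding block, 72 mm across, 40 mm high, loose on the turntable. Origin: centre of its underside.
- hammer_head: Steel mosaic hammer head, 75 by 28 by 28 mm, loose on the turntable. Origin: centre of its underside.
- jar: Amber glass jar, 68 mm across, 100 mm high, loose on the table. Origin: centre of its underside.
- bowl: White bowl, 110 mm across, 45 mm high, loose on the table. Origin: centre of its underside.
There are look-alikes about, which are no part of the job. What is shaped like the rondel but orange or turquoise is not meant.

How it is judged (in metres and radians):
On the way, in this order (a step that is already met when the one before it is completed fails the run):
1. the rondel, still lying on the turntable, has been brought, by turning the turntable, to the robot's side of the turntable's axis, clear of the rack (x of rondel in the frame of stand below -0.015 m and height (world z) of rondel between 0.034 and 0.05 m and horizontal distance between rondel and stand below 0.13 m and (value of joint disc below -2.6 rad or value of joint disc above -1.05 rad)), for 0.2 s.
2. the rondel lies flat in the front bay while the tote still stands on the table (x of rondel in the frame of front_bay between -0.02 and 0.02 m and y of rondel in the frame of front_bay between -0.035 and 0.035 m and z of rondel in the frame of front_bay below 0.008 m and angle between the z axis of rondel and the z axis of tote, either way round below 0.15 rad and height (world z) of tote below 0.008 m), for 0.2 s.
At the end, for the whole second after the job is handed in: The tote hangs on the hook by the peak of its arch (bar axis within 20 mm of the hook seat), clear of the table, within 0.2 rad of level and at rest; the rondel lies flat in the front bay and the tile in the rear bay; the cork block and the hammer head are on the turntable (distance between tote_bar and hook_seat below 0.02 m and height (world z) of tote above 0.05 m and angle between tote's own z axis and vertical below 0.2 rad and contact force between tote and hook_stand above 3 N and linear speed of tote below 0.03 m/s and angular speed of tote below 0.2 rad/s and x of rondel in the frame of front_bay between -0.02 and 0.02 m and y of rondel in the frame of front_bay between -0.035 and 0.035 m and z of rondel in the frame of front_bay below 0.008 m and angle between the z axis of each of rondel, tile and the z axis of tote, either way round below 0.15 rad and x of tile in the frame of rear_bay between -0.025 and 0.025 m and y of tile in the frame of rear_bay between -0.035 and 0.035 m and z of tile in the frame of rear_bay below 0.008 m and height (world z) of cork_block between 0.034 and 0.05 m and height (world z) of hammer_head between 0.034 and 0.05 m); the robot touches nothing.
It fails at once if the jar or the bowl is pushed more than 30 mm (distance of any of jar, bowl from where it was at the start of the episode above 0.03 m).
It fails at once if the rondel falls to the table (height (world z) of rondel below 0.015 m and not (x of rondel in the frame of front_bay between -0.02 and 0.02 m and y of rondel in the frame of front_bay between -0.035 and 0.035 m)).
It fails at once if the cork block or the hammer head leaves the turntable (height (world z) of any of cork_block, hammer_head below 0.03 m or height (world z) of any of cork_block, hammer_head above 0.07 m).
It also fails if it takes over 61 s, if anything falls off the work surface, if the arm or the gripper's body presses on something with over 40 N, if the wrist force passes 120 N, or if a joint passes its speed limit or range.

## Working session

There is one attempt and no reset: what is moved stays moved. The work goes in short steps, Python scripts to look and compute and a tool call to move; the robot and the scene stay as the last step left them, time stands still between calls to the robot, and variables do not carry over. Pictures are saved under pics/ and viewed, and the job is handed in when it is done.

Besides the shell and the picture viewer there is one more tool, called after "Call:" in YAML: its name, and indented under it one key for each argument. step_arm: Moves the arm, as the interface text tells. Its arguments: {"type":"object","properties":{"steps":{"type":"array"}},"required":["steps"]}

```bash
mkdir -p pics
cat > h.py <<'E'
import numpy as np, cv2
from bench import arm, get_image
def save(n,f):
    im=get_image(n); cv2.imwrite('pics/'+f+'.png',im['pixels'][:,:,::-1]); np.save('pics/'+f+'.npy',im,allow_pickle=True); return im
def load(f): return np.load('pics/'+f+'.npy',allow_pickle=True).item()
def K(im):
    h=im['pixels'].shape[0]; f=h/2/np.tan(np.radians(im['vertical_fov'])/2); return f
def proj(im,X):
    X=np.atleast_2d(X); c=X@np.array(im['R']).T+np.array(im['t']); s=c[:,:2]/c[:,2:]; r2=(s**2).sum(1,keepdims=True)
    return s*(1+im['k1']*r2)*K(im)+[im['cx'],im['cy']]
def ray(im,uv):
    d=(np.array(uv,float)-[im['cx'],im['cy']])/K(im); s=d.copy()
    for _ in range(30): s=d/(1+im['k1']*(s**2).sum())
    R=np.array(im['R']); o=-R.T@np.array(im['t']); v=R.T@np.array([s[0],s[1],1]); return o,v/np.linalg.norm(v)
def onz(im,uv,z):
    o,v=ray(im,uv); return o+v*(z-o[2])/v[2]
def tri(im1,uv1,im2,uv2):
    o1,v1=ray(im1,uv1);o2,v2=ray(im2,uv2)
    A=np.stack([v1,-v2],1); s=np.linalg.lstsq(A,o2-o1,rcond=None)[0]
    a=o1+s[0]*v1;b=o2+s[1]*v2; return (a+b)/2,np.linalg.norm(a-b)
E
python3 - <<'E'
from h import *
for n in ['side','top','wrist']:
    im=save(n,n+'0'); R=np.array(im['R']); print(n,im['vertical_fov'],im['cx'],im['cy'],im['k1'],(-R.T@np.array(im['t'])).round(),R.round(2).tolist())
s=arm.read_state(); print(s)
E
```

```text
side 52.349464073690996 282.66743227900804 207.10043295401067 -0.01795682402046863 [ 351. -962.  784.] [[0.99, -0.13, 0.01], [-0.07, -0.56, -0.83], [0.11, 0.82, -0.56]]
top 43.67752955610869 280.8613367999045 209.2978295742497 -0.08987554676814255 [ 362.  -17. 1507.] [[0.01, -1.0, 0.03], [-1.0, -0.02, -0.08], [0.09, -0.03, -1.0]]
wrist 69.12433334331519 280.7455944407018 209.5209421637167 -0.014195962122884471 [145. 612. 374.] [[0.33, 0.94, -0.0], [0.91, -0.32, 0.26], [0.24, -0.09, -0.97]]
{'time_s': 0.15, 'q': array([-1.30120966,  0.41172291, -0.01272063,  1.59683131,  0.00561138,
        1.13429253, -0.08217525]), 'qd': array([-0.00186243, -0.00266126, -0.00021757, -0.00302636, -0.00126575,
       -0.0011773 , -0.00126388]), 'joint_efforts': array([ 9.58044548e-04, -6.01033115e+01,  6.82759546e-01, -2.99647093e+01,
        1.40020592e-02,  7.87457015e-03,  1.65147691e-05]), 'position': array([207.03488636, 589.33631696, 241.65038059]), 'ee_rot': array([-5.68310971e-05,  1.68061425e-01,  9.85776337e-01, -6.06536973e-04]), 'wrist_force': array([-0.083996  , -0.18524785, -0.20351081]), 'moment': array([ 0.0567835 ,  0.01731555, -0.01835749]), 'finger_gap': 85.41303143241977}
```

View pics/side0.png

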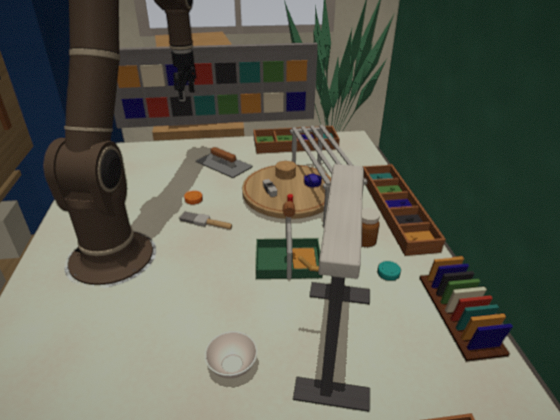

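View pics/top0.png

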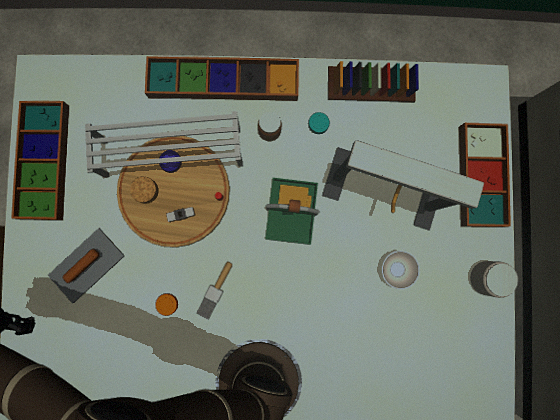

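View pics/wrist0.png

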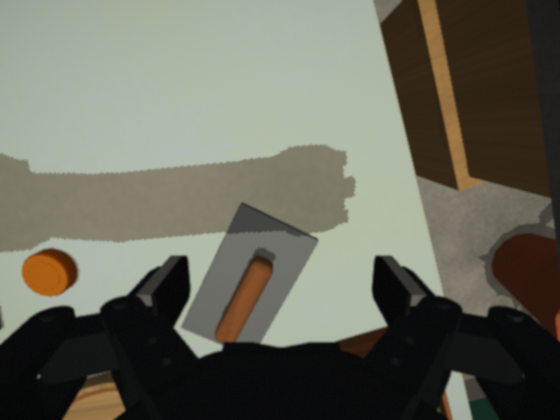

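Run:
```python
from h import *
t=load('top0')['pixels'][:,:,::-1]; s=load('side0')['pixels'][:,:,::-1]
cv2.imwrite('pics/a1.png',cv2.resize(t[100:260,70:270],None,fx=4,fy=3.7,interpolation=cv2.INTER_CUBIC))
cv2.imwrite('pics/a2.png',cv2.resize(t[110:260,250:450],None,fx=4,fy=4,interpolation=cv2.INTER_CUBIC))
cv2.imwrite('pics/a3.png',cv2.resize(s[120:300,230:430],None,fx=4,fy=3.3,interpolation=cv2.INTER_CUBIC))
```

```text
(no output)
```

View pics/a1.png

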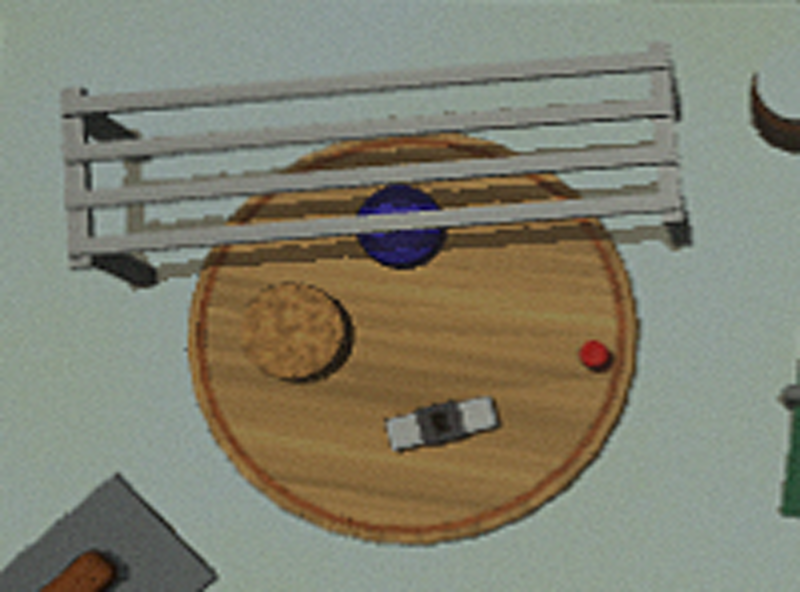

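View pics/a2.png

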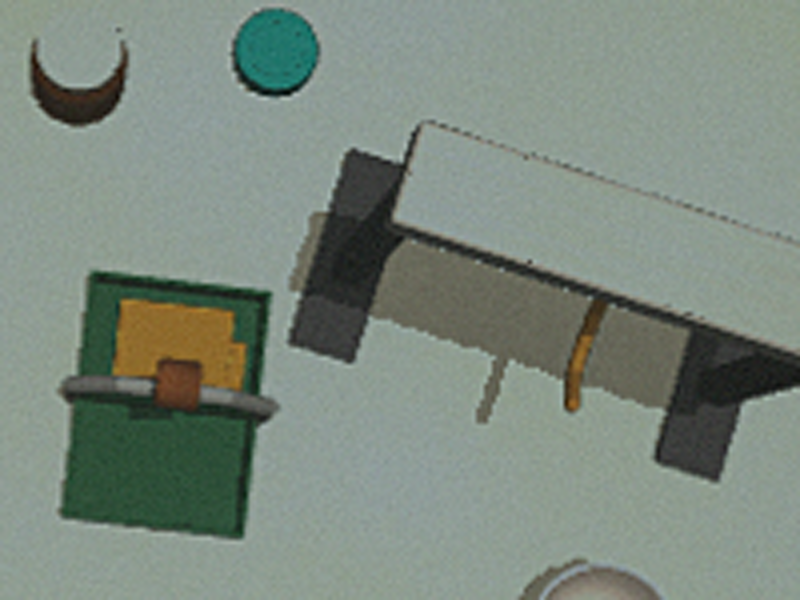

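View pics/a3.png

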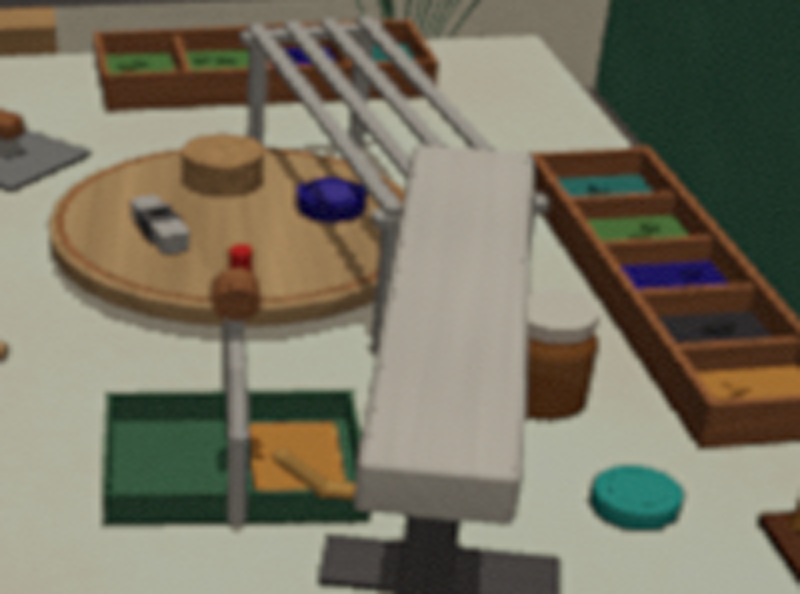

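Run:
```python
from h import *
im=load('top0'); sd=load('side0')
hsv=cv2.cvtColor(im['pixels'],cv2.COLOR_RGB2HSV)
def blob(lo,hi,box,img=hsv):
    m=cv2.inRange(img,np.array(lo),np.array(hi)); z=np.zeros_like(m); x0,y0,x1,y1=box; z[y0:y1,x0:x1]=m[y0:y1,x0:x1]
    n,l,st,c=cv2.connectedComponentsWithStats(z); i=1+np.argmax(st[1:,4]); return (l==i).astype(np.uint8),c[i],st[i]
# disc edge points, front half: pick by crop coordinates
a1=lambda x,y:(70+x/4,100+y/3.7); a2=lambda x,y:(250+x/4,110+y/4)
P=[a1(*p) for p in [(190,350),(205,420),(245,480),(320,528),(410,542),(500,524),(580,474),(625,400),(637,330),(440,133)]]
W=np.array([onz(im,p,40)[:2] for p in P])
A=np.c_[2*W,np.ones(len(W))]; s=np.linalg.lstsq(A,(W**2).sum(1),rcond=None)[0]; c=s[:2]; print('disc c',c,'r',np.sqrt(s[2]+c@c), np.linalg.norm(W-c,axis=1).round())
m,cc,st=blob((170,120,60),(180,255,255),(200,180,235,215)); print('post',cc,st,onz(im,cc,85))
m,cc,st=blob((110,100,30),(135,255,255),(150,140,190,180)); print('rondel',cc,st,onz(im,cc,60))
cnt=max(cv2.findContours(m,cv2.RETR_EXTERNAL,cv2.CHAIN_APPROX_NONE)[0],key=len); print(cv2.minEnclosingCircle(cnt))
# rack corners top z160: 
r=[onz(im,a1(*p),160)[:2].round() for p in [(75,250),(672,205),(75,95),(660,50)]]; print('rack',r)
t=[onz(im,a2(*p),35)[:2].round(1) for p in [(93,272),(271,290),(242,537),(62,516)]]; print('tote',t,np.mean(t,0))
b=[onz(im,a2(*p),362)[:2].round(1) for p in [(425,122),(392,222)]]; 
cv2.imwrite('pics/a4.png',cv2.resize(im['pixels'][130:240,320:500,::-1],None,fx=4,fy=4,interpolation=cv2.INTER_CUBIC))
print('bar',b)
print('knob top',onz(im,a2(180,375),190))
print('tip',onz(im,a2(572,405),229))
```

```text
disc c [535.19158023 248.07359076] r 158.0587071039425 [157. 158. 159. 159. 157. 157. 159. 158. 159. 158.]Traceback (most recent call last):
  File "<stdin>", line 12, in <module>
  File "<stdin>", line 6, in blob
    return _wrapfunc(a, 'argmax', axis=axis, out=out, **kwds)
    return bound(*args, **kwds)
ValueError: attempt to get argmax of an empty sequence
```

```bash
cat >> h.py <<'E'
def blob(img,lo,hi,box):
    hsv=cv2.cvtColor(img,cv2.COLOR_RGB2HSV)
    m=cv2.inRange(hsv,np.array(lo),np.array(hi)); z=np.zeros_like(m); x0,y0,x1,y1=box; z[y0:y1,x0:x1]=m[y0:y1,x0:x1]
    n,l,st,c=cv2.connectedComponentsWithStats(z); i=1+np.argmax(st[1:,4]); return (l==i).astype(np.uint8),c[i],st[i]
E
python3 - <<'E'
from h import *
im=load('top0'); sd=load('side0')
a1=lambda x,y:(70+x/4,100+y/3.7); a2=lambda x,y:(250+x/4,110+y/4)
print('post',onz(im,a1(595,355),85))
print('post hsv',cv2.cvtColor(im['pixels'],cv2.COLOR_RGB2HSV)[196,218:220])
m,cc,st=blob(im['pixels'],(110,100,30),(135,255,255),(150,140,190,180)); print('rondel',cc,st,onz(im,cc,60))
cnt=max(cv2.findContours(m,cv2.RETR_EXTERNAL,cv2.CHAIN_APPROX_NONE)[0],key=len); print(cv2.minEnclosingCircle(cnt))
r=[onz(im,a1(*p),160)[:2].round() for p in [(75,250),(672,205),(75,95),(660,50)]]; print('rack',r)
t=[onz(im,a2(*p),35)[:2].round(1) for p in [(93,272),(271,290),(242,537),(62,516)]]; print('tote',t,np.mean(t,0))
b=[onz(im,a2(*p),362)[:2].round(1) for p in [(425,122),(392,222)]]; 
cv2.imwrite('pics/a4.png',cv2.resize(im['pixels'][130:240,320:500,::-1],None,fx=4,fy=4,interpolation=cv2.INTER_CUBIC))
print('bar',b)
print('knob top',onz(im,a2(180,375),190))
print('tip',onz(im,a2(572,405),229))
E
```

```text
post [517.40072306 114.61152608  85.        ]
post hsv [[  2 200 144]
 [  2 193 151]]
rondel [169.44927536 165.78985507] [160 162  20  10 138] [602.60939996 256.49812765  60.        ]
((169.5, 163.5), 9.617792129516602)
rack [array([579., 449.]), array([616.,  60.]), array([690., 455.]), array([727.,  71.])]
tote [array([576.4, -33.7]), array([ 565.7, -160.2]), array([ 390.5, -141. ]), array([403.5, -14.4])] [484.025 -87.325]
bar [array([ 616.6, -214.3]), array([ 559.7, -195.7])]
knob top [489.10989319 -87.87408338 190.        ]
tip [ 470.54884148 -328.62986481  229.        ]
```

View pics/a4.png

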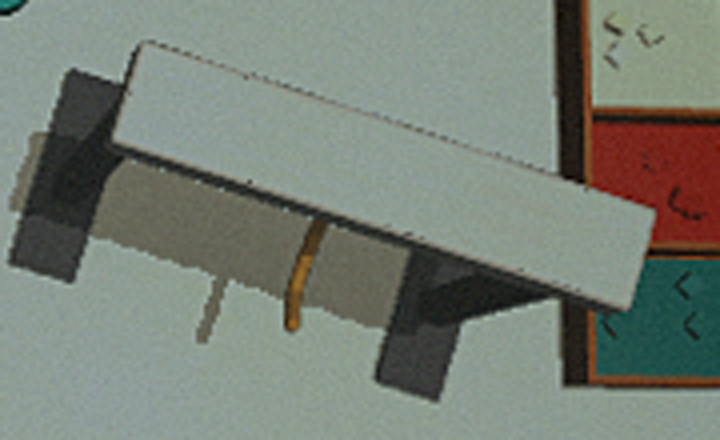

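```bash
cat > plan.py <<'E'
import numpy as np, json, os
from scipy.spatial.transform import Rotation as Ro, Slerp
def down(psi):  # deg, yaw of tool y
    p=np.radians(psi); y=np.array([np.cos(p),np.sin(p),0]); z=np.array([0,0,-1.]); return Ro.from_matrix(np.stack([np.cross(y,z),y,z],1))
def lean(phi,th): # frame yaw phi (rad), lean th deg, jaws along -y'
    t=np.radians(th); x=np.array([np.cos(phi),np.sin(phi),0]); yy=np.array([-np.sin(phi),np.cos(phi),0])
    z=np.sin(t)*x+np.array([0,0,-np.cos(t)]); y=-yy; return Ro.from_matrix(np.stack([np.cross(y,z),y,z],1))
F='cmd.json'
def cur():
    d=json.load(open(F)); return np.array(d['p']),Ro.from_quat(d['q'])
def setc(p,R): json.dump({'p':list(map(float,p)),'q':list(map(float,R.as_quat()))},open(F,'w'))
if not os.path.exists(F): setc([207.142,589.678,242.297],Ro.from_quat([0.168061425,0.985776337,0,0]))
def go(wps,mm=45,deg=7.5,pad=0):
    """wps: list of (pos,Rot,fingers). prints calls, updates tracked pose"""
    p,R=cur(); path=[]
    for q,S,f in wps:
        q=np.array(q,float); n=max(1,int(np.ceil(max(np.linalg.norm(q-p)/mm,np.degrees((R.inv()*S).magnitude())/deg))))
        sl=Slerp([0,1],Ro.concatenate([R,S]))
        for k in range(1,n+1): path.append((p+(q-p)*k/n,sl(k/n),f))
        p,R=q,S
    path+= [path[-1]]*pad
    while len(path)%5: path.append(path[-1])
    bp,bR=cur()
    for i in range(0,len(path),5):
        rows=[]
        for (q,S,f) in path[i:i+5]:
            t=np.round(bR.inv().apply(q-bp)/500,3)+0.; r=np.round((bR.inv()*S).as_rotvec()/np.pi,3)+0.
            rows.append((r.tolist(),t.tolist(),f))
        print('call',i//5)
        for r,t,f in rows: print(' ',json.dumps({'rot':r,'translation':t,'fingers':f}))
        bp=bp+bR.apply(np.array(t)*500); bR=bR*Ro.from_rotvec(np.array(r)*np.pi)
    setc(bp,bR); print('end',bp.round(1),bR.as_matrix()[:,1].round(2))
E
python3 - <<'E'
from plan import *
P=[517,114.5]
go([([*P,190],down(5),0.0)],mm=48,deg=8)
E
```

```text
call 0
  {"rot": [0.0, 0.0, 0.03], "translation": [-0.075, -0.058, 0.009], "fingers": 0.0}
  {"rot": [0.0, 0.0, 0.061], "translation": [-0.15, -0.115, 0.017], "fingers": 0.0}
  {"rot": [0.0, 0.0, 0.091], "translation": [-0.225, -0.173, 0.026], "fingers": 0.0}
  {"rot": [0.0, 0.0, 0.122], "translation": [-0.3, -0.23, 0.035], "fingers": 0.0}
  {"rot": [0.0, 0.0, 0.152], "translation": [-0.375, -0.288, 0.044], "fingers": 0.0}
call 1
  {"rot": [0.0, 0.0, 0.03], "translation": [-0.093, -0.017, 0.008], "fingers": 0.0}
  {"rot": [0.0, 0.0, 0.061], "translation": [-0.186, -0.034, 0.017], "fingers": 0.0}
  {"rot": [0.0, 0.0, 0.091], "translation": [-0.279, -0.05, 0.026], "fingers": 0.0}
  {"rot": [0.0, 0.0, 0.122], "translation": [-0.372, -0.067, 0.034], "fingers": 0.0}
  {"rot": [0.0, 0.0, 0.152], "translation": [-0.465, -0.084, 0.043], "fingers": 0.0}
call 2
  {"rot": [0.0, 0.0, 0.03], "translation": [-0.09, 0.028, 0.009], "fingers": 0.0}
  {"rot": [0.0, 0.0, 0.061], "translation": [-0.181, 0.056, 0.018], "fingers": 0.0}
  {"rot": [0.0, 0.0, 0.061], "translation": [-0.181, 0.056, 0.018], "fingers": 0.0}
  {"rot": [0.0, 0.0, 0.061], "translation": [-0.181, 0.056, 0.018], "fingers": 0.0}
  {"rot": [0.0, 0.0, 0.061], "translation": [-0.181, 0.056, 0.018], "fingers": 0.0}
end [517.  114.3 189.8] [1.   0.09 0.  ]
```

Call:
step_arm:
  steps:
    - {"rot": [0.0,0.0,0.03],"translation": [-0.075,-0.058,0.009],"fingers": 0.0}
    - {"rot": [0.0,0.0,0.061],"translation": [-0.15,-0.115,0.017],"fingers": 0.0}
    - {"rot": [0.0,0.0,0.091],"translation": [-0.225,-0.173,0.026],"fingers": 0.0}
    - {"rot": [0.0,0.0,0.122],"translation": [-0.3,-0.23,0.035],"fingers": 0.0}
    - {"rot": [0.0,0.0,0.152],"translation": [-0.375,-0.288,0.044],"fingers": 0.0}

```text
time_s: 0.65
position: [337.0, 389.9, 220.1]
ee_rot: [-0.0, 0.398, 0.917, 0.0]
wrist_force: [1.1, -0.4, -0.3]
finger_gap: 42.8
```

Call:
step_arm:
  steps:
    - {"rot": [0.0,0.0,0.03],"translation": [-0.093,-0.017,0.008],"fingers": 0.0}
    - {"rot": [0.0,0.0,0.061],"translation": [-0.186,-0.034,0.017],"fingers": 0.0}
    - {"rot": [0.0,0.0,0.091],"translation": [-0.279,-0.05,0.026],"fingers": 0.0}
    - {"rot": [0.0,0.0,0.122],"translation": [-0.372,-0.067,0.034],"fingers": 0.0}
    - {"rot": [0.0,0.0,0.152],"translation": [-0.465,-0.084,0.043],"fingers": 0.0}

```text
time_s: 1.15
position: [465.8, 191.9, 198.8]
ee_rot: [0.0, 0.604, 0.797, 0.0]
wrist_force: [0.5, 0.4, 0.1]
finger_gap: 42.6
```

Call:
step_arm:
  steps:
    - {"rot": [0.0,0.0,0.03],"translation": [-0.09,0.028,0.009],"fingers": 0.0}
    - {"rot": [0.0,0.0,0.061],"translation": [-0.181,0.056,0.018],"fingers": 0.0}
    - {"rot": [0.0,0.0,0.061],"translation": [-0.181,0.056,0.018],"fingers": 0.0}
    - {"rot": [0.0,0.0,0.061],"translation": [-0.181,0.056,0.018],"fingers": 0.0}
    - {"rot": [0.0,0.0,0.061],"translation": [-0.181,0.056,0.018],"fingers": 0.0}

```text
time_s: 1.65
position: [516.3, 115.4, 189.6]
ee_rot: [-0.0, 0.675, 0.738, -0.0]
wrist_force: [-0.5, -0.1, 0.8]
finger_gap: 42.6
```

Run:
```python
from h import *
from plan import *
s=arm.read_state(); print(s['position'],s['q'].round(3),s['finger_gap'])
im=save('wrist','w1')
for X in [(517.4,114.6,90),(517.4,114.6,40),(535,248,40)]: print(proj(im,X))
```

```text
[516.29788524 115.41117062 189.57264395] [-0.655  0.316  0.428  1.913 -0.16   0.947 -0.064] 42.60294316124569
[[282.59667169 215.76296451]]
[[282.35705844 201.07250361]]
[[317.47327413  49.26763873]]
```

View pics/w1.png

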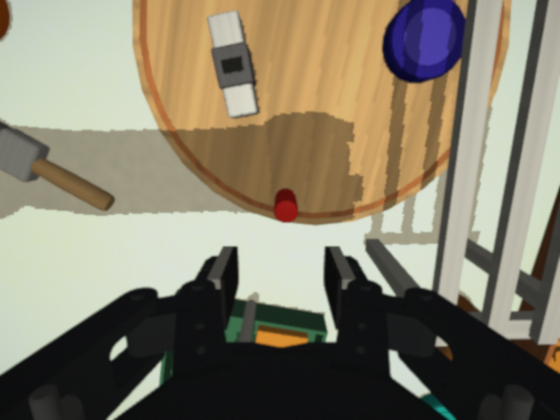

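Run:
```python
from plan import *
p,R=cur()
go([([518.5,114.5,120],down(5),0.0),([518.5,114.5,62],down(5),0.0)],mm=40)
C=np.array([535,248]); a0=-97.0; r=134
st=[2,2.5,2.5,3,4]+[5.2]*19+[4,3,2,1,.5]
a=0;w=[]
for s in st:
    a+=s; th=np.radians(a0-a); w.append(([*(C+r*np.array([np.cos(th),np.sin(th)])),62],down(5-a*0.95),0.0))
print(a,len(st)); go(w,mm=100,deg=100)
```

```text
call 0
  {"rot": [0.0, 0.0, 0.0], "translation": [0.0, 0.002, 0.07], "fingers": 0.0}
  {"rot": [0.0, 0.0, 0.0], "translation": [0.0, 0.003, 0.14], "fingers": 0.0}
  {"rot": [0.0, 0.0, 0.0], "translation": [0.0, 0.003, 0.198], "fingers": 0.0}
  {"rot": [0.0, 0.0, 0.0], "translation": [0.0, 0.003, 0.256], "fingers": 0.0}
  {"rot": [0.0, 0.0, 0.0], "translation": [0.0, 0.003, 0.256], "fingers": 0.0}
end [518.4 114.4  61.8] [1.   0.09 0.  ]
123.30000000000004 29
call 0
  {"rot": [0.0, 0.0, 0.01], "translation": [0.003, -0.009, 0.0], "fingers": 0.0}
  {"rot": [0.0, 0.0, 0.023], "translation": [0.006, -0.02, 0.0], "fingers": 0.0}
  {"rot": [0.0, 0.0, 0.037], "translation": [0.01, -0.031, 0.0], "fingers": 0.0}
  {"rot": [0.0, 0.0, 0.052], "translation": [0.015, -0.044, 0.0], "fingers": 0.0}
  {"rot": [0.0, 0.0, 0.074], "translation": [0.022, -0.061, 0.0], "fingers": 0.0}
call 1
  {"rot": [0.0, 0.0, 0.027], "translation": [0.007, -0.024, 0.0], "fingers": 0.0}
  {"rot": [0.0, 0.0, 0.054], "translation": [0.015, -0.047, 0.0], "fingers": 0.0}
  {"rot": [0.0, 0.0, 0.082], "translation": [0.026, 
[... 1200 characters left out ...]
rot": [0.0, 0.0, 0.083], "translation": [0.031, -0.066, 0.0], "fingers": 0.0}
  {"rot": [0.0, 0.0, 0.11], "translation": [0.044, -0.086, 0.0], "fingers": 0.0}
  {"rot": [0.0, 0.0, 0.131], "translation": [0.056, -0.101, 0.0], "fingers": 0.0}
call 5
  {"rot": [0.0, 0.0, 0.016], "translation": [0.005, -0.013, 0.0], "fingers": 0.0}
  {"rot": [0.0, 0.0, 0.027], "translation": [0.009, -0.022, 0.0], "fingers": 0.0}
  {"rot": [0.0, 0.0, 0.032], "translation": [0.01, -0.026, 0.0], "fingers": 0.0}
  {"rot": [0.0, 0.0, 0.034], "translation": [0.011, -0.028, 0.0], "fingers": 0.0}
  {"rot": [0.0, 0.0, 0.034], "translation": [0.011, -0.028, 0.0], "fingers": 0.0}
end [432.6 334.7  61.8] [-0.38 -0.93  0.  ]
```

Call:
step_arm:
  steps:
    - {"rot": [0.0,0.0,0.0],"translation": [0.0,0.002,0.07],"fingers": 0.0}
    - {"rot": [0.0,0.0,0.0],"translation": [0.0,0.003,0.14],"fingers": 0.0}
    - {"rot": [0.0,0.0,0.0],"translation": [0.0,0.003,0.198],"fingers": 0.0}
    - {"rot": [0.0,0.0,0.0],"translation": [0.0,0.003,0.256],"fingers": 0.0}
    - {"rot": [0.0,0.0,0.0],"translation": [0.0,0.003,0.256],"fingers": 0.0}

```text
time_s: 2.2
position: [515.4, 115.5, 58.8]
ee_rot: [-0.002, 0.675, 0.738, -0.003]
wrist_force: [-0.8, -0.4, -0.3]
finger_gap: 42.6
```

Call:
step_arm:
  steps:
    - {"rot": [0.0,0.0,0.01],"translation": [0.003,-0.009,0.0],"fingers": 0.0}
    - {"rot": [0.0,0.0,0.023],"translation": [0.006,-0.02,0.0],"fingers": 0.0}
    - {"rot": [0.0,0.0,0.037],"translation": [0.01,-0.031,0.0],"fingers": 0.0}
    - {"rot": [0.0,0.0,0.052],"translation": [0.015,-0.044,0.0],"fingers": 0.0}
    - {"rot": [0.0,0.0,0.074],"translation": [0.022,-0.061,0.0],"fingers": 0.0}

```text
time_s: 2.7
position: [488.2, 123.8, 64.0]
ee_rot: [0.0, 0.758, 0.652, 0.002]
wrist_force: [1.1, 0.6, -0.3]
finger_gap: 42.5
```

Run:
```python
from h import *
s=arm.read_state(); print(s['position'],s['q'].round(3),s['finger_gap'],s['wrist_force'])
save('wrist','w2');
```

```text
[488.23203362 123.83695218  64.03427185] [-0.678  0.471  0.425  2.078 -0.317  0.649 -0.19 ] 42.47667436253836 [ 1.12553229  0.625582   -0.31246412]
```

View pics/w2.png

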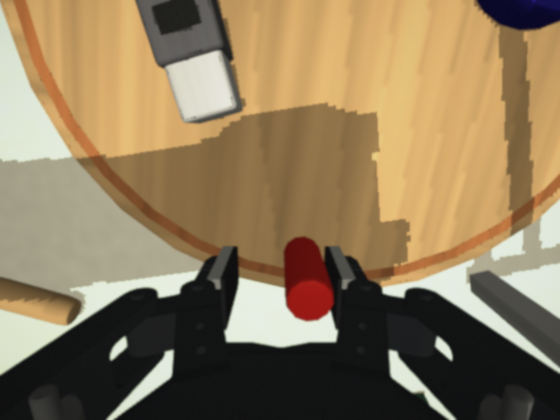

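The post (308, 280) stands between the pads, against the trailing (right) finger; continuing the arc.

Call:
step_arm:
  steps:
    - {"rot": [0.0,0.0,0.027],"translation": [0.007,-0.024,0.0],"fingers": 0.0}
    - {"rot": [0.0,0.0,0.054],"translation": [0.015,-0.047,0.0],"fingers": 0.0}
    - {"rot": [0.0,0.0,0.082],"translation": [0.026,-0.068,0.0],"fingers": 0.0}
    - {"rot": [0.0,0.0,0.109],"translation": [0.038,-0.089,0.0],"fingers": 0.0}
    - {"rot": [0.0,0.0,0.137],"translation": [0.052,-0.109,0.0],"fingers": 0.0}

```text
time_s: 3.25
position: [437.6, 157.5, 63.5]
ee_rot: [-0.0, 0.88, 0.476, 0.002]
wrist_force: [1.5, -0.6, 0.1]
finger_gap: 43.0
```

Call:
step_arm:
  steps:
    - {"rot": [0.0,0.0,0.027],"translation": [0.007,-0.023,0.0],"fingers": 0.0}
    - {"rot": [0.0,0.0,0.055],"translation": [0.016,-0.046,0.0],"fingers": 0.0}
    - {"rot": [0.0,0.0,0.082],"translation": [0.027,-0.068,0.0],"fingers": 0.0}
    - {"rot": [0.0,0.0,0.11],"translation": [0.04,-0.088,0.0],"fingers": 0.0}
    - {"rot": [0.0,0.0,0.137],"translation": [0.055,-0.108,0.0],"fingers": 0.0}

```text
time_s: 3.75
position: [406.9, 210.2, 63.3]
ee_rot: [-0.001, 0.961, 0.277, 0.001]
wrist_force: [0.6, -0.5, 0.3]
finger_gap: 42.9
```

Call:
step_arm:
  steps:
    - {"rot": [0.0,0.0,0.027],"translation": [0.008,-0.023,0.0],"fingers": 0.0}
    - {"rot": [0.0,0.0,0.055],"translation": [0.017,-0.045,0.0],"fingers": 0.0}
    - {"rot": [0.0,0.0,0.082],"translation": [0.029,-0.067,0.0],"fingers": 0.0}
    - {"rot": [0.0,0.0,0.11],"translation": [0.042,-0.087,0.0],"fingers": 0.0}
    - {"rot": [0.0,0.0,0.137],"translation": [0.057,-0.106,0.0],"fingers": 0.0}

```text
time_s: 4.25
position: [402.3, 270.5, 63.2]
ee_rot: [-0.001, 0.998, 0.066, 0.0]
wrist_force: [0.2, -1.2, -0.9]
finger_gap: 42.9
```

Run:
```python
from h import *
s=arm.read_state(); print(s['position'],s['q'].round(3),s['finger_gap'],s['wrist_force'])
save('wrist','w3');
```

```text
[402.3498122  270.49220003  63.23948882] [-1.292  0.537  0.784  2.136 -0.6    0.698 -1.541] 42.85262647319416 [ 0.18142616 -1.17191473 -0.92260112]
```

View pics/w3.png

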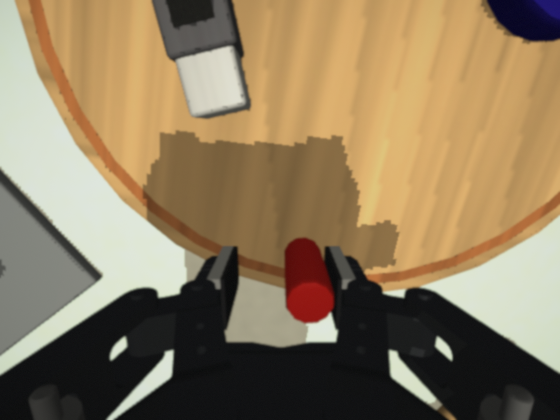

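Post still centred between the pads at (308, 280). Continuing.

Call:
step_arm:
  steps:
    - {"rot": [0.0,0.0,0.028],"translation": [0.008,-0.023,0.0],"fingers": 0.0}
    - {"rot": [0.0,0.0,0.055],"translation": [0.018,-0.045,0.0],"fingers": 0.0}
    - {"rot": [0.0,0.0,0.083],"translation": [0.031,-0.066,0.0],"fingers": 0.0}
    - {"rot": [0.0,0.0,0.11],"translation": [0.044,-0.086,0.0],"fingers": 0.0}
    - {"rot": [0.0,0.0,0.131],"translation": [0.056,-0.101,0.0],"fingers": 0.0}

```text
time_s: 4.8
position: [423.4, 324.0, 62.9]
ee_rot: [-0.001, 0.99, -0.139, -0.0]
wrist_force: [-0.7, 0.3, 1.1]
finger_gap: 42.7
```

Call:
step_arm:
  steps:
    - {"rot": [0.0,0.0,0.016],"translation": [0.005,-0.013,0.0],"fingers": 0.0}
    - {"rot": [0.0,0.0,0.027],"translation": [0.009,-0.022,0.0],"fingers": 0.0}
    - {"rot": [0.0,0.0,0.032],"translation": [0.01,-0.026,0.0],"fingers": 0.0}
    - {"rot": [0.0,0.0,0.034],"translation": [0.011,-0.028,0.0],"fingers": 0.0}
    - {"rot": [0.0,0.0,0.034],"translation": [0.011,-0.028,0.0],"fingers": 0.0}

```text
time_s: 5.3
position: [432.6, 334.8, 62.2]
ee_rot: [-0.0, 0.982, -0.191, -0.0]
wrist_force: [0.4, -0.7, -0.1]
finger_gap: 43.1
```

Run:
```python
from h import *
s=arm.read_state(); print(s['position'],s['q'].round(3),s['finger_gap'],s['wrist_force'])
save('top','t1'); save('side','s1')
```

```text
[432.60592758 334.84180522  62.24770294] [-1.388  0.683  0.899  1.991 -0.735  0.829 -2.021] 43.07340210549253 [ 0.36998715 -0.72880324 -0.06167678]
```

View pics/t1.png

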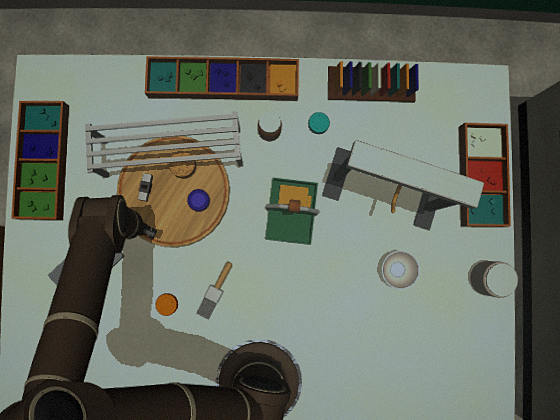

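View pics/s1.png

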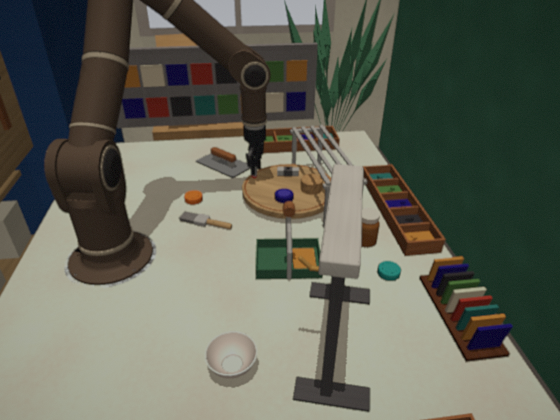

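Run:
```python
from h import *
im=load('t1')
m,cc,st=blob(im['pixels'],(108,100,30),(140,255,255),(180,180,220,220)); 
cnt=max(cv2.findContours(m,cv2.RETR_EXTERNAL,cv2.CHAIN_APPROX_NONE)[0],key=len); c,r=cv2.minEnclosingCircle(cnt)
P=onz(im,cc,60); Q=onz(im,c,60);print('rondel',cc,st,P,c,r,Q, 'radius mm',np.linalg.norm(onz(im,(c[0]+r,c[1]),60)-Q))
d=Q[:2]-[535,248]; x=np.array([.9955,.0947]); y=np.array([-.0947,.9955]); print('stand',d@x,d@y,np.hypot(*d))
# bar of hook
A=[(320+p[0]/4,130+p[1]/4) for p in [(112,142),(628,310),(655,210),(143,42)]]
B=np.array([onz(im,p,362)[:2] for p in A]); print(B.round(1))
l=(B[0]-B[1]+B[3]-B[2])/2; print('len',np.linalg.norm(l),'yaw',np.arctan2(-l[0],l[1]),'ctr',B.mean(0))
yaw=np.arctan2(-l[0],l[1]); X=np.array([np.cos(yaw),np.sin(yaw)]); print('seat est',B.mean(0)-48*X, 'tip est',B.mean(0)-78*X)
cv2.imwrite('pics/b1.png',cv2.resize(im['pixels'][180:230,370:430,::-1],None,fx=10,fy=10,interpolation=cv2.INTER_CUBIC))
sd=load('s1'); cv2.imwrite('pics/b2.png',cv2.resize(sd['pixels'][150:300,240:400,::-1],None,fx=5,fy=4,interpolation=cv2.INTER_CUBIC))
```

```text
rondel [198.02762431 199.65745856] [188 189  21  22 362] [508.91668053 174.08880384  60.        ] (198.1923065185547, 199.5) 10.826460838317871 [509.36200036 173.64418072  60.        ] radius mm 29.998650366248146
stand -32.564124726265646 -71.59329952761277 78.65173161669512
[[ 559.7 -195.7]
 [ 470.6 -488.4]
 [ 527.5 -505.4]
 [ 616.6 -213.1]]
len 305.75938102296607 yaw -0.29571807326266586 ctr [ 543.59513731 -350.64138388]
seat est [ 497.6786674  -336.65289608] tip est [ 468.9808737  -327.91009121]
```

View pics/b1.png

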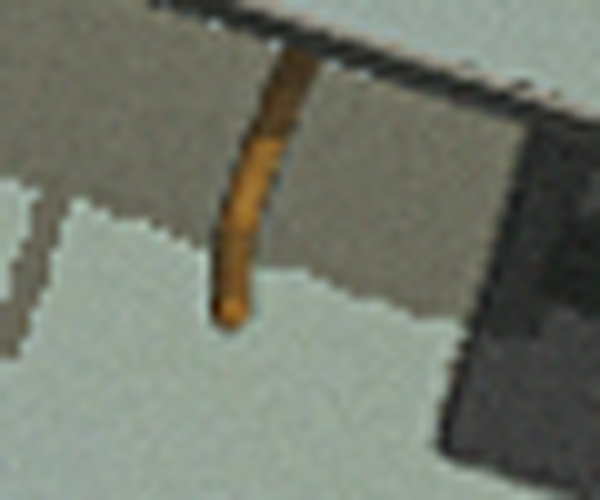

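View pics/b2.png

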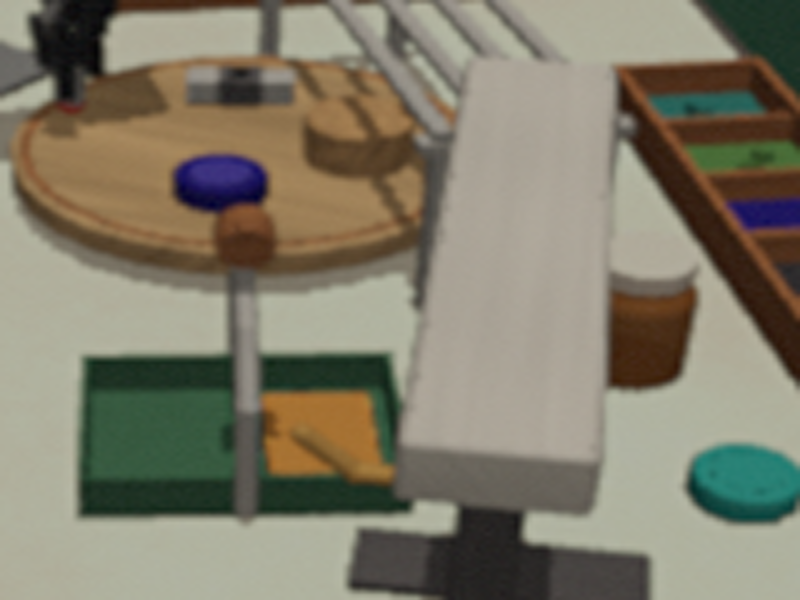

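Run:
```python
from h import *
im=load('t1'); sd=load('s1')
print('cork',onz(im,(181,170),80), 'hammer', onz(im,(145.5,187),68))
print('tip',tri(im,(393.2,209.5),sd,(240+300/5,150+430/4)))
print('knob', tri(im,(250+180/4,110+385/4),sd,(240+245/5,150+232/4)))
m,cc,st=blob(sd['pixels'],(108,100,30),(140,255,255),(265,180,305,210)); print(cc,st,'rondel side',onz(sd,cc,53), tri(im,(198.1,199.6),sd,cc))
cv2.imwrite('pics/b3.png',cv2.resize(im['pixels'][140:250,110:240,::-1],None,fx=6,fy=5,interpolation=cv2.INTER_CUBIC))
```

```text
cork [588.04378694 220.51855927  80.        ] hammer [541.06602936 319.43214664  68.        ]
tip (array([ 473.77625222, -329.03523241,  228.93629764]), np.float64(2.258265109982042))
knob (array([484.63252278, -88.40203451, 183.60863401]), np.float64(2.556200656230688))
[283.48167539 194.94764398] [275 189  18  14 191] rondel side [508.24815016 176.92674533  53.        ] (array([508.79076217, 174.67879622,  54.47789975]), np.float64(1.6987919289668756))
```

View pics/b3.png

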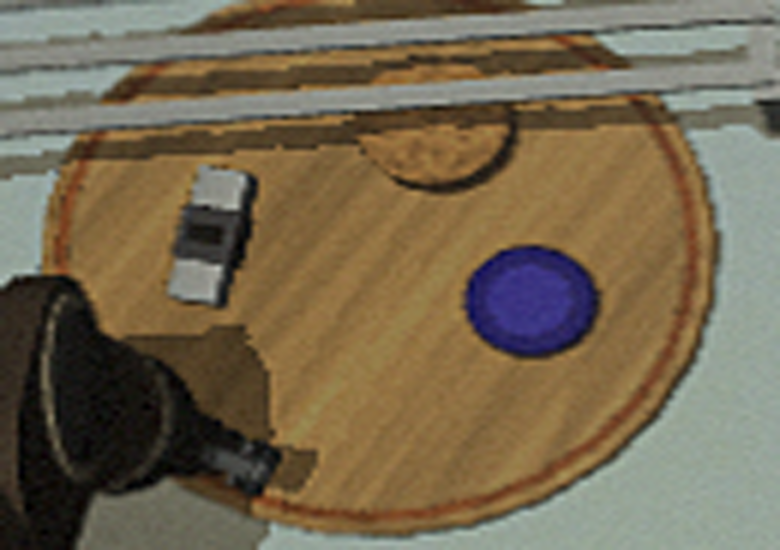

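Run:
```python
from plan import *
p,R=cur(); S=lean(-0.10,20); z=S.as_matrix()[:,2]; T=np.array([509,174.5,54])
go([(p+[0,0,75],R,0.0),(T-85*z,S,-1.0),(T-25*z,S,-1.0),(T,S,-1.0)],mm=45,pad=1)
```

```text
call 0
  {"rot": [0.0, 0.0, 0.0], "translation": [0.0, 0.0, -0.075], "fingers": 0.0}
  {"rot": [0.0, 0.0, 0.0], "translation": [0.0, 0.0, -0.15], "fingers": 0.0}
  {"rot": [0.004, 0.028, -0.022], "translation": [0.052, 0.064, -0.149], "fingers": -1.0}
  {"rot": [0.008, 0.055, -0.045], "translation": [0.103, 0.128, -0.147], "fingers": -1.0}
  {"rot": [0.012, 0.083, -0.067], "translation": [0.155, 0.192, -0.146], "fingers": -1.0}
call 1
  {"rot": [0.004, 0.027, -0.023], "translation": [0.035, 0.073, 0.011], "fingers": -1.0}
  {"rot": [0.004, 0.027, -0.023], "translation": [0.04, 0.072, 0.07], "fingers": -1.0}
  {"rot": [0.004, 0.027, -0.023], "translation": [0.045, 0.071, 0.13], "fingers": -1.0}
  {"rot": [0.004, 0.027, -0.023], "translation": [0.049, 0.071, 0.18], "fingers": -1.0}
  {"rot": [0.004, 0.027, -0.023], "translation": [0.049, 0.071, 0.18], "fingers": -1.0}
end [508.8 174.4  53.9] [-0.1 -1.  -0. ]
```

Call:
step_arm:
  steps:
    - {"rot": [0.0,0.0,0.0],"translation": [0.0,0.0,-0.075],"fingers": 0.0}
    - {"rot": [0.0,0.0,0.0],"translation": [0.0,0.0,-0.15],"fingers": 0.0}
    - {"rot": [0.004,0.028,-0.022],"translation": [0.052,0.064,-0.149],"fingers": -1.0}
    - {"rot": [0.008,0.055,-0.045],"translation": [0.103,0.128,-0.147],"fingers": -1.0}
    - {"rot": [0.012,0.083,-0.067],"translation": [0.155,0.192,-0.146],"fingers": -1.0}

```text
time_s: 5.9
position: [468.8, 215.5, 135.2]
ee_rot: [0.006, 0.988, -0.084, 0.133]
wrist_force: [0.9, -1.1, 0.4]
finger_gap: 83.4
```

Run:
```python
from h import *
s=arm.read_state(); print(s['position'],s['q'].round(3),s['finger_gap'],s['wrist_force'])
im=save('wrist','w4'); print(proj(im,[(509,174.5,62)]))
```

```text
[468.83807174 215.53988773 135.19394291] [-1.511  0.447  1.105  2.195 -0.472  0.556 -1.852] 83.43053867099606 [ 0.89697857 -1.07815081  0.40289737]
[[330.0577906  184.97583553]]
```

View pics/w4.png

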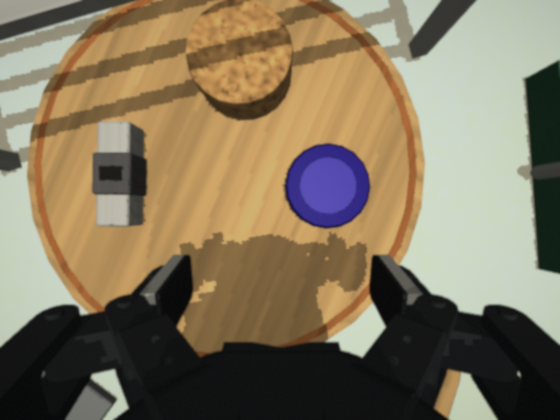

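Rondel at (328, 186), predicted (330, 185): position confirmed.

Call:
step_arm:
  steps:
    - {"rot": [0.004,0.027,-0.023],"translation": [0.035,0.073,0.011],"fingers": -1.0}
    - {"rot": [0.004,0.027,-0.023],"translation": [0.04,0.072,0.07],"fingers": -1.0}
    - {"rot": [0.004,0.027,-0.023],"translation": [0.045,0.071,0.13],"fingers": -1.0}
    - {"rot": [0.004,0.027,-0.023],"translation": [0.049,0.071,0.18],"fingers": -1.0}
    - {"rot": [0.004,0.027,-0.023],"translation": [0.049,0.071,0.18],"fingers": -1.0}

```text
time_s: 6.45
position: [508.3, 172.9, 52.0]
ee_rot: [0.009, 0.984, -0.05, 0.171]
wrist_force: [-0.0, 0.3, -0.2]
finger_gap: 85.4
```

Run:
```python
from h import *
s=arm.read_state(); print(s['position'],s['ee_rot'],s['q'].round(3),s['finger_gap'],s['wrist_force'])
im=save('wrist','w5'); print(proj(im,[(509,174.5,62)]))
```

```text
[508.3202942  172.89549785  51.97200696] [ 0.00939026  0.98390542 -0.04979243  0.17135538] [-1.108  0.52   0.707  2.261 -0.628  0.222 -1.593] 85.37242938516847 [-0.04307705  0.27605067 -0.19496007]
[[278.68660303 271.49683847]]
```

View pics/w5.png

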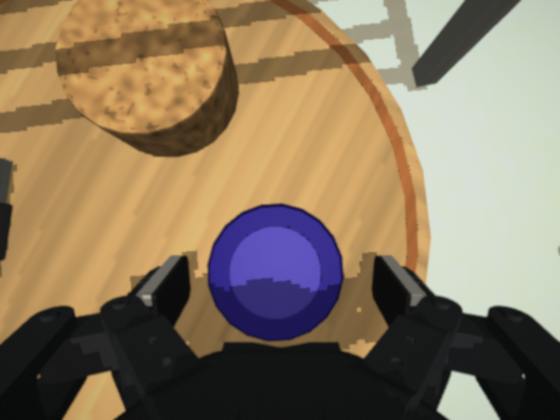

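Call:
step_arm:
  steps:
    - {"rot": [0,0,0],"translation": [0,0,0],"fingers": 0.6}
    - {"rot": [0,0,0],"translation": [0,0,0],"fingers": 1}
    - {"rot": [0,0,0],"translation": [0,0,0],"fingers": 1}
    - {"rot": [0,0,0],"translation": [0,0,0],"fingers": 1}
    - {"rot": [0,0,0],"translation": [0,0,0],"fingers": 1}

```text
time_s: 7.0
position: [509.9, 174.6, 55.8]
ee_rot: [0.008, 0.983, -0.049, 0.175]
wrist_force: [0.2, -2.7, 7.7]
finger_gap: 59.6
```

Run:
```python
from h import *
from plan import *
s=arm.read_state(); print(s['position'],s['ee_rot'],s['q'].round(3),s['finger_gap'],s['wrist_force'])
# bay: tote (484.3,-87.9), yaw -0.10
yaw=-0.10; X=np.array([np.cos(yaw),np.sin(yaw)]); bay=np.array([484.3,-87.9])-47*X; print('bay target',bay)
p,R=cur(); S=lean(-0.10,20)
go([(p+[0,0,90],S,1.0),([*bay,150],S,1.0)],mm=42,pad=0)
```

```text
[509.86742417 174.63007738  55.77056277] [ 0.00794186  0.98339587 -0.04881074  0.17460528] [-1.118  0.514  0.716  2.26  -0.626  0.222 -1.594] 59.60404955655189 [ 0.24179554 -2.72849109  7.67653112]
bay target [437.53480423 -83.20782942]
call 0
  {"rot": [0.0, 0.0, 0.0], "translation": [0.02, 0.0, -0.056], "fingers": 1.0}
  {"rot": [0.0, 0.0, 0.0], "translation": [0.041, 0.0, -0.113], "fingers": 1.0}
  {"rot": [0.0, 0.0, 0.0], "translation": [0.061, 0.0, -0.169], "fingers": 1.0}
  {"rot": [0.0, 0.0, 0.0], "translation": [0.05, 0.075, -0.175], "fingers": 1.0}
  {"rot": [0.0, 0.0, 0.0], "translation": [0.038, 0.15, -0.181], "fingers": 1.0}
call 1
  {"rot": [0.0, 0.0, 0.0], "translation": [-0.011, 0.076, -0.006], "fingers": 1.0}
  {"rot": [0.0, 0.0, 0.0], "translation": [-0.023, 0.151, -0.012], "fingers": 1.0}
  {"rot": [0.0, 0.0, 0.0], "translation": [-0.035, 0.226, -0.019], "fingers": 1.0}
  {"rot": [0.0, 0.0, 0.0], "translation": [-0.046, 0.301, -0.025], "fingers": 1.0}
  {"rot": [0.0, 0.0, 0.0], "translation": [-0.058, 0.377, -0.031], "fingers": 1.0}
end [437.4 -83.3 150.1] [-0.1 -1.  -0. ]
```

Run:
```python
from plan import *
S=lean(-0.10,20)
setc([508.8,174.4,53.9],S)
yaw=-0.10; X=np.array([np.cos(yaw),np.sin(yaw)]); bay=np.array([484.3,-87.9])-62*X; print('bay target',bay)
p,R=cur()
go([(p+[0,0,90],S,1.0),([*bay,140],S,1.0)],mm=42,pad=0)
```

```text
bay target [422.60974175 -81.71032817]
call 0
  {"rot": [0.0, 0.0, 0.0], "translation": [0.021, 0.0, -0.056], "fingers": 1.0}
  {"rot": [0.0, 0.0, 0.0], "translation": [0.041, 0.0, -0.113], "fingers": 1.0}
  {"rot": [0.0, 0.0, 0.0], "translation": [0.062, 0.0, -0.169], "fingers": 1.0}
  {"rot": [0.0, 0.0, 0.0], "translation": [0.045, 0.075, -0.174], "fingers": 1.0}
  {"rot": [0.0, 0.0, 0.0], "translation": [0.028, 0.151, -0.179], "fingers": 1.0}
call 1
  {"rot": [0.0, 0.0, 0.0], "translation": [-0.016, 0.075, -0.005], "fingers": 1.0}
  {"rot": [0.0, 0.0, 0.0], "translation": [-0.033, 0.15, -0.009], "fingers": 1.0}
  {"rot": [0.0, 0.0, 0.0], "translation": [-0.049, 0.225, -0.014], "fingers": 1.0}
  {"rot": [0.0, 0.0, 0.0], "translation": [-0.066, 0.301, -0.019], "fingers": 1.0}
  {"rot": [0.0, 0.0, 0.0], "translation": [-0.082, 0.376, -0.024], "fingers": 1.0}
end [422.7 -81.8 140. ] [-0.1 -1.  -0. ]
```

Call:
step_arm:
  steps:
    - {"rot": [0.0,0.0,0.0],"translation": [0.021,0.0,-0.056],"fingers": 1.0}
    - {"rot": [0.0,0.0,0.0],"translation": [0.041,0.0,-0.113],"fingers": 1.0}
    - {"rot": [0.0,0.0,0.0],"translation": [0.062,0.0,-0.169],"fingers": 1.0}
    - {"rot": [0.0,0.0,0.0],"translation": [0.045,0.075,-0.174],"fingers": 1.0}
    - {"rot": [0.0,0.0,0.0],"translation": [0.028,0.151,-0.179],"fingers": 1.0}

```text
time_s: 7.5
position: [483.8, 102.4, 144.0]
ee_rot: [0.007, 0.984, -0.047, 0.174]
wrist_force: [0.3, -0.9, -1.3]
finger_gap: 59.5
```

Run:
```python
from h import *
s=arm.read_state(); print(s['position'],s['ee_rot'],s['q'].round(3),s['finger_gap'],s['wrist_force'])
im=save('wrist','w6')
```

```text
[483.8471013  102.40817721 143.95561245] [ 0.00745259  0.98366996 -0.04654147  0.17370019] [-1.367  0.301  1.132  2.319 -0.386  0.386 -1.627] 59.533065828311834 [ 0.28742546 -0.85831478 -1.31868548]
```

View pics/w6.png

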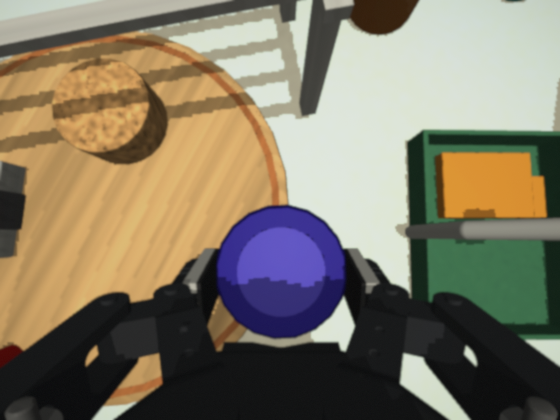

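Rondel is held flat at (281, 272) between the pads.

Call:
step_arm:
  steps:
    - {"rot": [0.0,0.0,0.0],"translation": [-0.016,0.075,-0.005],"fingers": 1.0}
    - {"rot": [0.0,0.0,0.0],"translation": [-0.033,0.15,-0.009],"fingers": 1.0}
    - {"rot": [0.0,0.0,0.0],"translation": [-0.049,0.225,-0.014],"fingers": 1.0}
    - {"rot": [0.0,0.0,0.0],"translation": [-0.066,0.301,-0.019],"fingers": 1.0}
    - {"rot": [0.0,0.0,0.0],"translation": [-0.082,0.376,-0.024],"fingers": 1.0}

```text
time_s: 8.05
position: [422.0, -82.1, 140.1]
ee_rot: [0.007, 0.984, -0.048, 0.173]
wrist_force: [0.4, 0.2, -1.4]
finger_gap: 58.9
```

Run:
```python
from h import *
s=arm.read_state(); print(s['position'],s['ee_rot'],s['q'].round(3),s['finger_gap'],s['wrist_force'])
im=save('wrist','w7'); save('top','t2'); save('side','s2')
yaw=-0.1; R=np.array([[np.cos(yaw),-np.sin(yaw)],[np.sin(yaw),np.cos(yaw)]])
for q in [(-88,65),(-88,-65),(0,65),(0,-65)]: w=R@q+[484.3,-87.9]; print(q,proj(im,[*w,35]))
```

```text
[421.99406745 -82.09562576 140.14845539] [ 0.00727613  0.98373876 -0.04824287  0.17285177] [-1.042  0.062  1.21   2.465 -0.261  0.317 -1.277] 58.8581183117707 [ 0.36321085  0.23773098 -1.39956864]
(-88, 65) [[201.4446894  286.65343734]]
(-88, -65) [[361.35958376 287.2106152 ]]
(0, 65) [[203.99402755 179.72839645]]
(0, -65) [[359.4023462  180.11695886]]
```

View pics/w7.png

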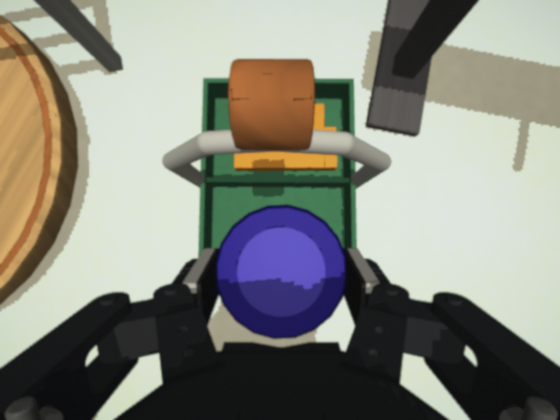

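View pics/s2.png

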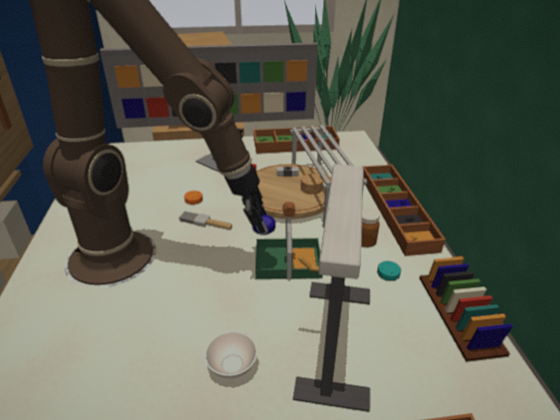

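Run:
```python
from h import *
from plan import *
im=load('w7'); yaw=-0.1; R=np.array([[np.cos(yaw),-np.sin(yaw)],[np.sin(yaw),np.cos(yaw)]])
c=onz(im,(281,272),140.1+6.2); print('rondel',c,'in tote axes rel TCP',R.T@(c[:2]-[422,-82.1]))
print('L/R edge',onz(im,(281+64,272),146)-onz(im,(281-64,272),146))
for p in [(203,183),(354,183)]: print('wallcorner',onz(im,p,35))
```

```text
rondel [421.88708729 -81.48485376 146.3       ] in tote axes rel TCP [-0.17376077  0.60080061]
L/R edge [ -5.63523752 -58.10224397   0.        ]
wallcorner [488.10859417 -22.18727761  35.        ]
wallcorner [ 475.82733001 -147.78923885   35.        ]
```

Run:
```python
from plan import *
S=lean(-0.10,20); p,R=cur()
T=np.array([438,-82,21.5])
go([(T+[-5,0,50],S,1.0),(T+[0,0,8],S,1.0),(T,S,1.0)],mm=35)
```

```text
call 0
  {"rot": [0.0, 0.0, 0.0], "translation": [-0.014, -0.001, 0.068], "fingers": 1.0}
  {"rot": [0.0, 0.0, 0.0], "translation": [-0.028, -0.002, 0.136], "fingers": 1.0}
  {"rot": [0.0, 0.0, 0.0], "translation": [-0.037, -0.002, 0.177], "fingers": 1.0}
  {"rot": [0.0, 0.0, 0.0], "translation": [-0.047, -0.003, 0.218], "fingers": 1.0}
  {"rot": [0.0, 0.0, 0.0], "translation": [-0.052, -0.003, 0.233], "fingers": 1.0}
end [438.2 -81.8  21.7] [-0.1 -1.  -0. ]
```

Call:
step_arm:
  steps:
    - {"rot": [0.0,0.0,0.0],"translation": [-0.014,-0.001,0.068],"fingers": 1.0}
    - {"rot": [0.0,0.0,0.0],"translation": [-0.028,-0.002,0.136],"fingers": 1.0}
    - {"rot": [0.0,0.0,0.0],"translation": [-0.037,-0.002,0.177],"fingers": 1.0}
    - {"rot": [0.0,0.0,0.0],"translation": [-0.047,-0.003,0.218],"fingers": 1.0}
    - {"rot": [0.0,0.0,0.0],"translation": [-0.052,-0.003,0.233],"fingers": 1.0}

```text
time_s: 8.7
position: [445.9, -81.6, 51.2]
ee_rot: [0.006, 0.986, -0.047, 0.158]
wrist_force: [0.6, -0.4, -2.2]
finger_gap: 59.2
```

Run:
```python
from h import *
s=arm.read_state(); print(s['position'],s['ee_rot'],s['q'].round(3),s['finger_gap'],s['wrist_force'])
im=save('wrist','w8')
```

```text
[445.89171859 -81.59900477  51.24914048] [ 0.00582254  0.98624322 -0.04664794  0.1584752 ] [-0.218  0.334  0.34   2.438 -1.028  0.129 -0.572] 59.19036032517458 [ 0.56186285 -0.37832206 -2.19151386]
```

View pics/w8.png

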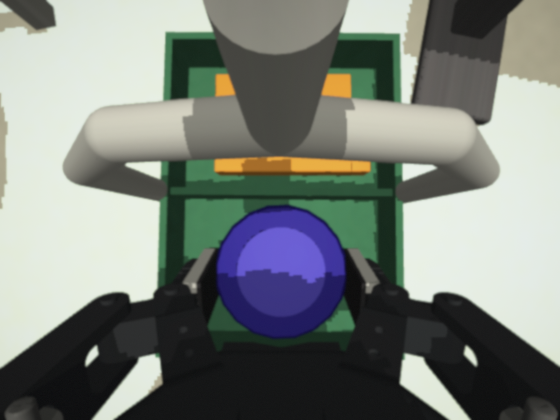

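```bash
cat > fk.py <<'E'
import numpy as np
from scipy.spatial.transform import Rotation as Ro
from scipy.optimize import least_squares
D=[([-1.30120966,0.41172291,-0.01272063,1.59683131,0.00561138,1.13429253,-0.08217525],[207.03,589.34,241.65],[0,.16806,.98578,-.0006]),
([-0.655,0.316,0.428,1.913,-0.16,0.947,-0.064],[516.3,115.41,189.57],[0,.675,.738,0]),
([-0.678,0.471,0.425,2.078,-0.317,0.649,-0.19],[488.23,123.84,64.03],[0,.758,.652,.002]),
([-1.292,0.537,0.784,2.136,-0.6,0.698,-1.541],[402.35,270.49,63.24],[-.001,.998,.066,0]),
([-1.388,0.683,0.899,1.991,-0.735,0.829,-2.021],[432.6,334.84,62.25],[0,.982,-.191,0]),
([-1.511,0.447,1.105,2.195,-0.472,0.556,-1.852],[468.8,215.5,135.2],[.006,.988,-.084,.133]),
([-1.118,0.514,0.716,2.26,-0.626,0.222,-1.594],[509.87,174.63,55.77],[.00794,.9834,-.0488,.1746]),
([-1.367,0.301,1.132,2.319,-0.386,0.386,-1.627],[483.85,102.4,143.96],[.00745,.98367,-.04654,.1737]),
([-1.042,0.062,1.21,2.465,-0.261,0.317,-1.277],[421.99,-82.1,140.15],[.00728,.98374,-.04824,.17285]),
([-0.218,0.334,0.34,2.438,-1.028,0.129,-0.572],[445.89,-81.6,51.25],[.00582,.98624,-.04665,.15848])]
LIM=np.array([[-2.95,2.95],[-0.29,1.99],[-1.47,1.44],[0.14,2.54],[-1.03,4.17],[0.13,1.85],[-2.86,2.86]])
def fk(q,x,s):
    h,L1,L2,L3,a1,a7,d1,d2,d3=x
    p=np.zeros(3);R=Ro.identity()
    def rot(ax,a): 
        nonlocal R; R=R*Ro.from_euler(ax,a)
    def tr(v):
        nonlocal p; p=p+R.apply(v)
    rot('z',s[0]*q[0]+a1); tr([0,0,h]); rot('y',q[1]); tr([d1,0,L1]); rot('z',s[1]*q[2]); rot('y',q[3]); tr([d2,0,L2]); rot('z',s[2]*q[4]); rot('y',q[5]); tr([d3,0,0]); rot('z',s[3]*q[6]+a7); tr([0,0,L3]); return p,R
def res(x,s):
    o=[]
    for q,p,w in D:
        P,R=fk(q,x,s); W=Ro.from_quat([w[1],w[2],w[3],w[0]]); o+=list((P-p)/2)+list((R.inv()*W).as_rotvec()*200)
    return np.array(o)
if __name__=='__main__':
    import itertools
    best=[]
    for s in itertools.product([1,-1],repeat=4):
      for a1 in [0,np.pi/2,-np.pi/2]:
       for a7 in [0,np.pi/2,np.pi,-np.pi/2]:
        r=least_squares(res,[300,400,400,250,a1,a7,0,0,0],args=(s,),max_nfev=40); best.append((r.cost,s,r.x))
    best.sort(key=lambda b:b[0])
    for b in best[:3]: print(b[0],b[1],b[2].round(3))
    np.save('fk.npy',np.r_[best[0][2],best[0][1]])
    print(res(best[0][2],best[0][1]).reshape(-1,6).round(1))
E
python3 fk.py
```

```text
123.26377723536953 (-1, -1, -1, -1) [ 2.72057e+02  5.05863e+02  4.33892e+02  3.32473e+02 -6.50000e-02
  1.50700e+00 -1.86200e+00 -2.94490e+01 -1.91120e+01]
123.26377723537756 (-1, -1, -1, -1) [ 2.72057e+02  5.05863e+02  4.33892e+02  3.32473e+02 -6.50000e-02
  1.50700e+00 -1.86200e+00 -2.94490e+01 -1.91120e+01]
123.26377723537888 (-1, -1, -1, -1) [ 2.72057e+02  5.05863e+02  4.33892e+02  3.32473e+02 -6.50000e-02
  1.50700e+00 -1.86200e+00 -2.94490e+01 -1.91120e+01]
[[-3.6  1.4  2.5 -0.  -0.  -0.3]
 [-0.8  4.7  0.5 -0.3 -0.  -0.6]
 [ 2.3  5.2 -0.2  0.2  0.  -0.3]
 [ 0.1  0.5 -2.4 -0.  -0.  -0.6]
 [-0.2 -2.8 -2.9 -0.2 -0.1 -0.1]
 [-1.9 -3.6 -0.4  3.4  0.1  0.2]
 [-0.9 -0.9  0.3  4.4  0.1  0.4]
 [-2.2 -3.   1.   4.4  0.2  0.5]
 [-1.  -2.   2.4  4.4  0.1  0.5]
 [ 3.8 -0.3 -0.7  4.1  0.1  0.3]]
```

```bash
python3 - <<'E'
import re
s=open('fk.py').read()
i=s.index('def fk('); j=s.index("if __name__")
s=s[:i]+'''
def fk(q,x,s=(-1,)*4):
    h,L1,L2,L3,a1,a3,a5,a7,b2,b4,b6,d1,d2,d3,e1,e2,e3=x
    p=np.zeros(3);R=Ro.identity()
    def rot(ax,a): 
        nonlocal R; R=R*Ro.from_euler(ax,a)
    def tr(v):
        nonlocal p; p=p+R.apply(v)
    rot('z',-q[0]+a1); tr([0,0,h]); rot('y',q[1]+b2); tr([d1,e1,L1]); rot('z',-q[2]+a3); rot('y',q[3]+b4); tr([d2,e2,L2]); rot('z',-q[4]+a5); rot('y',q[5]+b6); tr([d3,e3,0]); rot('z',-q[6]+a7); tr([0,0,L3]); return p,R
def res(x,s=0):
    o=[]
    for q,p,w in D:
        P,R=fk(q,x); W=Ro.from_quat([w[1],w[2],w[3],w[0]]); o+=list((P-p)/2)+list((R.inv()*W).as_rotvec()*200)
    return np.r_[o,np.array(x[4:11])*3, np.array(x[11:])*.003]
if __name__=='__main__':
    best=[]
    for a7 in [np.pi/2]:
        r=least_squares(lambda x:res(np.r_[x[:7],x[7]+a7,x[8:]]) if 0 else res(x),[272,506,434,332,-.06,0,0,a7,0,0,0,0,-29,-19,0,0,0]); print(r.cost,r.x.round(3)); np.save('fk.npy',r.x)
        print(res(r.x)[:60].reshape(-1,6).round(1))
'''
open('fk.py','w').write(s)
E
python3 fk.py
```

```text
11.407966387334772 [ 2.84402e+02  5.33088e+02  4.52750e+02  3.39194e+02 -1.00000e-03
  1.00000e-03 -0.00000e+00  1.57100e+00  0.00000e+00  0.00000e+00
 -1.00000e-03 -8.10000e-02 -3.25000e-01  9.00000e-03 -2.90070e+01
 -1.86310e+01 -3.24000e-01]
[[-0.1  0.1  0.1  0.  -0.1  0. ]
 [-0.1 -0.2 -0.1 -0.3 -0.  -0.3]
 [ 0.1  0.   0.1  0.2 -0.   0. ]
 [-0.1 -0.2 -0.1  0.   0.  -0.2]
 [ 0.1  0.1 -0.  -0.2 -0.   0.3]
 [-0.   0.  -0.   0.   0.1  0.1]
 [ 0.   0.   0.  -0.1 -0.  -0. ]
 [-0.1 -0.  -0.   0.   0.1  0.1]
 [ 0.1  0.   0.   0.1 -0.   0.1]
 [ 0.1 -0.  -0.   0.1  0.   0. ]]
```

```bash
cat > ik.py <<'E'
from fk import *
from plan import lean,down
X=np.load('fk.npy')
def iks(T,S,n=40,seed=0):
    rng=np.random.default_rng(seed); out=[]
    def f(q):
        P,R=fk(q,X); return np.r_[(P-T)/2,(R.inv()*S).as_rotvec()*200]
    for _ in range(n):
        q0=rng.uniform(LIM[:,0],LIM[:,1]); 
        r=least_squares(f,q0,bounds=(LIM[:,0],LIM[:,1]),max_nfev=60)
        if r.cost<1e-3: out.append((np.min(np.minimum(r.x-LIM[:,0],LIM[:,1]-r.x)),r.x))
    out.sort(key=lambda o:-o[0]); return out
if __name__=='__main__':
    flip=Ro.from_euler('z',np.pi)
    for name,T,phi,ths in [('place',[438,-82,21.5],-.1,[5,10,20]),('hover',[423,-82,140],-.1,[10,20]),('knob',[484.5+8*.6,-87.5,178-6],-.1,[28,35]),('hook',[497+5,-336,253-6],-.3,[30,38]),('hooktop',[469+5,-328,290-6],-.3,[30,38])]:
        for th in ths:
            for fl in [0,1]:
                S=lean(phi,th); S=S*flip if fl else S
                o=iks(np.array(T,float),S); print(name,th,fl,len(o),[ (round(a,2),b.round(2).tolist()) for a,b in o[:2]])
E
python3 ik.py
```

```text
place 5 0 9 [(np.float64(0.31), [0.78, 0.59, -0.87, 2.23, 0.89, 0.59, -2.42]), (np.float64(0.28), [0.41, 0.46, -0.4, 2.25, 0.46, 0.41, -2.03])]
place 5 1 12 [(np.float64(0.31), [0.93, 0.71, -1.08, 2.23, 1.05, 0.74, 0.59]), (np.float64(0.31), [0.87, 0.66, -1.0, 2.23, 0.98, 0.67, 0.64])]
place 10 0 9 [(np.float64(0.24), [0.81, 0.58, -0.9, 2.3, 1.08, 0.52, -2.6]), (np.float64(0.15), [0.38, 0.43, -0.36, 2.32, 0.6, 0.28, -2.17])]
place 10 1 9 [(np.float64(0.25), [0.95, 0.69, -1.1, 2.29, 1.2, 0.67, 0.45]), (np.float64(0.25), [0.94, 0.68, -1.08, 2.29, 1.19, 0.65, 0.45])]
place 20 0 14 [(np.float64(0.02), [-0.28, 0.43, 0.43, 2.5, 4.15, 0.19, 0.51]), (np.float64(0.01), [0.33, 0.41, -0.3, 2.46, 2.03, 0.14, 2.68])]
place 20 1 8 [(np.float64(0.12), [1.0, 0.69, -1.13, 2.42, 1.64, 0.62, 0.04]), (np.float64(0.09), [0.57, 0.45, -0.58, 2.45, 1.77, 0.25, -0.18])]
hover 10 0 9 [(np.float64(0.3), [1.06, 0.3, -1.1, 2.24, 0.49, 0.64, -2.05]), (np.float64(0.3), [0.99, 0.27, -1.01, 2.24, 0.42, 0.62, -1.99])]
hover 10 1 12 [(np.float64(0.3), [1.1, 0.33, -1.16, 2.24, 0.54, 0.66, 1.05]), (np.float64(0.3), [1.0
[... 1234 characters left out ...]
 [1.72, 0.39, -1.3, 2.11, 0.73, 0.32, 1.21]), (np.float64(0.15), [0.66, 0.13, -0.04, 2.17, -0.74, 0.28, 2.54])]
hooktop 30 0 11 [(np.float64(0.4), [1.24, 0.11, -0.66, 2.04, -0.16, 0.53, -1.15]), (np.float64(0.39), [1.49, 0.15, -0.95, 2.02, -0.04, 0.52, -1.26])]
hooktop 30 1 18 [(np.float64(0.39), [1.32, 0.12, -0.75, 2.03, -0.13, 0.52, 1.96]), (np.float64(0.37), [1.02, 0.08, -0.42, 2.05, -0.23, 0.53, 2.04])]
hooktop 38 0 13 [(np.float64(0.25), [0.16, -0.0, 0.49, 2.2, -0.62, 0.38, -0.7]), (np.float64(0.25), [0.25, 0.0, 0.41, 2.2, -0.62, 0.38, -0.7])]
hooktop 38 1 20 [(np.float64(0.25), [0.06, -0.01, 0.59, 2.2, -0.62, 0.38, 2.44]), (np.float64(0.25), [0.06, -0.01, 0.6, 2.2, -0.62, 0.38, 2.44])]
```

```bash
cat > sim.py <<'E'
from ik import *
def err(q,T,S):
    P,R=fk(q,X); return np.r_[(T-P)/1000,(R*( (R.inv()*S) )*R.inv()).as_rotvec()] if 0 else np.r_[(T-P)/1000, R.apply((R.inv()*S).as_rotvec())]
def jac(q):
    P0,R0=fk(q,X); J=np.zeros((6,7))
    for i in range(7):
        d=np.array(q,float); d[i]+=1e-5; P,R=fk(d,X); J[:3,i]=(P-P0)/1000/1e-5; J[3:,i]=R0.apply((R0.inv()*R).as_rotvec())/1e-5
    return J
def track(q,path):
    q=np.array(q,float)
    for T,S in path:
        for _ in range(6):
            J=jac(q); e=err(q,T,S); dq=J.T@np.linalg.solve(J@J.T+1e-6*np.eye(6),e); 
            q=np.clip(q+dq,LIM[:,0]+.005,LIM[:,1]-.005)
    return q,err(q,T,S)
if __name__=='__main__':
    # validate on known: from pick pose to hover
    q=D[6][0]; S=lean(-.1,20); p=np.array([508.8,174.4,53.9])
    path=[(p+[0,0,90*k/10],S) for k in range(1,11)]+[((p+[0,0,90])*(1-k/20)+np.array([422.7,-81.8,140])*k/20,S) for k in range(1,21)]
    q,e=track(q,path); print(q.round(2),'meas',D[8][0])
    for q3s in [1]:
      for th in [5,8,10,12,15]:
        o=[x for x in iks(np.array([438,-82,21.5]),lean(-.1,th),60) if x[1][2]>0]; print(th,[(round(a,2),b.round(2).tolist()) for a,b in o[:2]])
E
python3 sim.py
```

```text
[-1.04  0.06  1.2   2.47 -0.26  0.31 -1.29] meas [-1.042, 0.062, 1.21, 2.465, -0.261, 0.317, -1.277]
5 [(np.float64(0.23), [-0.44, 0.51, 0.64, 2.31, -0.77, 0.44, -0.84]), (np.float64(0.23), [-0.18, 0.44, 0.32, 2.29, -0.39, 0.36, -1.22])]
8 [(np.float64(0.14), [-0.1, 0.42, 0.21, 2.33, -0.31, 0.27, -1.3]), (np.float64(0.14), [-0.08, 0.42, 0.18, 2.33, -0.26, 0.27, -1.34])]
10 [(np.float64(0.11), [-0.2, 0.42, 0.33, 2.36, -0.58, 0.24, -1.02]), (np.float64(0.09), [-0.06, 0.41, 0.16, 2.35, -0.28, 0.22, -1.32])]
12 [(np.float64(0.1), [-0.29, 0.43, 0.44, 2.39, -0.92, 0.23, -0.69]), (np.float64(0.1), [-0.29, 0.43, 0.44, 2.39, -0.92, 0.23, -0.69])]
15 []
```

Run:
```python
from sim import *
from plan import *
q=D[9][0]; p0,R0=fk(q,X); print(p0,R0.as_quat())
S=lean(-.1,10)
def interp(a,A,b,B,n):
    sl=Slerp([0,1],Ro.concatenate([A,B])); return [(a+(b-a)*k/n,sl(k/n)) for k in range(1,n+1)]
h=np.array([430,-82,100.]); T=np.array([438,-82,25.])
q1,e=track(q,interp(p0,R0,h,S,15)); print('hover',q1.round(2),np.abs(e).max())
q2,e=track(q1,interp(h,S,T,S,15)); print('place',q2.round(2),np.abs(e).max())
s=__import__('bench').arm.read_state(); setc(s['position'],Ro.from_quat(np.r_[s['ee_rot'][1:],s['ee_rot'][0]]))
go([(h,S,1.0)],mm=12)
```

```text
[445.99294628 -81.6905967   51.17778271] [ 0.98625114 -0.04663107  0.15842283  0.00603674]
hover [-0.69  0.31  0.92  2.35 -0.57  0.49 -1.  ] 4.1451572952482826e-16
place [-0.39  0.46  0.57  2.37 -0.89  0.31 -0.72] 1.1368683772161603e-16
call 0
  {"rot": [0.0, -0.009, 0.0], "translation": [0.001, 0.0, -0.022], "fingers": 1.0}
  {"rot": [-0.001, -0.018, 0.001], "translation": [0.001, 0.0, -0.043], "fingers": 1.0}
  {"rot": [-0.001, -0.027, 0.001], "translation": [0.002, 0.001, -0.065], "fingers": 1.0}
  {"rot": [-0.001, -0.035, 0.002], "translation": [0.002, 0.001, -0.086], "fingers": 1.0}
  {"rot": [-0.002, -0.044, 0.002], "translation": [0.003, 0.001, -0.108], "fingers": 1.0}
end [430.2 -82.  100.1] [-0.1  -0.99  0.  ]
```

Call:
step_arm:
  steps:
    - {"rot": [0.0,-0.009,0.0],"translation": [0.001,0.0,-0.022],"fingers": 1.0}
    - {"rot": [-0.001,-0.018,0.001],"translation": [0.001,0.0,-0.043],"fingers": 1.0}
    - {"rot": [-0.001,-0.027,0.001],"translation": [0.002,0.001,-0.065],"fingers": 1.0}
    - {"rot": [-0.001,-0.035,0.002],"translation": [0.002,0.001,-0.086],"fingers": 1.0}
    - {"rot": [-0.002,-0.044,0.002],"translation": [0.003,0.001,-0.108],"fingers": 1.0}

```text
time_s: 9.25
position: [429.6, -81.8, 104.8]
ee_rot: [0.006, 0.995, -0.051, 0.09]
wrist_force: [-1.0, -0.4, -0.9]
finger_gap: 59.2
```

Run:
```python
from sim import *
from plan import *
from bench import arm
s=arm.read_state(); q=s['q']; print(s['position'],s['ee_rot'].round(4),q.round(3),s['finger_gap'])
R0=Ro.from_quat(np.r_[s['ee_rot'][1:],s['ee_rot'][0]]); z=R0.as_matrix()[:,2]; print('lean',np.degrees(np.arccos(-z[2])))
```

```text
[429.62816899 -81.84386417 104.84025643] [ 0.0064  0.9946 -0.0515  0.0896] [-0.738  0.302  0.965  2.354 -0.567  0.494 -1.005] 59.184037795074566
lean 10.305474734962297
```

Run:
```python
from sim import *
from plan import *
from bench import arm
s=arm.read_state(); q=s['q']
R0=Ro.from_quat(np.r_[s['ee_rot'][1:],s['ee_rot'][0]]); setc(s['position'],R0)
S=lean(-.1,10); T=np.array([439,-82,26.])
p0=s['position']; sl=Slerp([0,1],Ro.concatenate([R0,S]))
q2,e=track(q,[(p0+(T-p0)*k/15,sl(k/15)) for k in range(1,16)]); print('place',q2.round(2),np.abs(e).max())
go([(T+[0,0,25],S,1.0),(T+[0,0,8],S,1.0),(T,S,1.0)],mm=28)
```

```text
place [-0.41  0.46  0.59  2.37 -0.9   0.32 -0.71] 1.1943014437760445e-16
call 0
  {"rot": [0.001, -0.001, 0.0], "translation": [0.0, -0.001, 0.055], "fingers": 1.0}
  {"rot": [0.001, -0.002, -0.001], "translation": [-0.001, -0.002, 0.109], "fingers": 1.0}
  {"rot": [0.001, -0.002, -0.001], "translation": [-0.007, -0.002, 0.143], "fingers": 1.0}
  {"rot": [0.001, -0.002, -0.001], "translation": [-0.01, -0.002, 0.158], "fingers": 1.0}
  {"rot": [0.001, -0.002, -0.001], "translation": [-0.01, -0.002, 0.158], "fingers": 1.0}
end [438.9 -82.1  26.2] [-0.1  -0.99  0.  ]
```

Call:
step_arm:
  steps:
    - {"rot": [0.001,-0.001,0.0],"translation": [0.0,-0.001,0.055],"fingers": 1.0}
    - {"rot": [0.001,-0.002,-0.001],"translation": [-0.001,-0.002,0.109],"fingers": 1.0}
    - {"rot": [0.001,-0.002,-0.001],"translation": [-0.007,-0.002,0.143],"fingers": 1.0}
    - {"rot": [0.001,-0.002,-0.001],"translation": [-0.01,-0.002,0.158],"fingers": 1.0}
    - {"rot": [0.001,-0.002,-0.001],"translation": [-0.01,-0.002,0.158],"fingers": 1.0}

```text
time_s: 9.75
position: [439.1, -82.1, 25.0]
ee_rot: [0.005, 0.995, -0.049, 0.087]
wrist_force: [-0.0, 0.4, -1.4]
finger_gap: 59.2
```

Run:
```python
from h import *
s=arm.read_state(); print(s['position'],s['ee_rot'].round(4),s['q'].round(3),s['finger_gap'],s['wrist_force'])
save('wrist','w9'); save('top','t3'); im=save('side','s3')
cv2.imwrite('pics/b4.png',cv2.resize(im['pixels'][180:300,220:350,::-1],None,fx=6,fy=5,interpolation=cv2.INTER_CUBIC))
```

```text
[439.08235463 -82.11213892  25.02441119] [ 0.0048  0.995  -0.0495  0.0866] [-0.405  0.461  0.586  2.367 -0.902  0.32  -0.707] 59.22141662000705 [-0.02797126  0.40419171 -1.42341946]
```

View pics/w9.png

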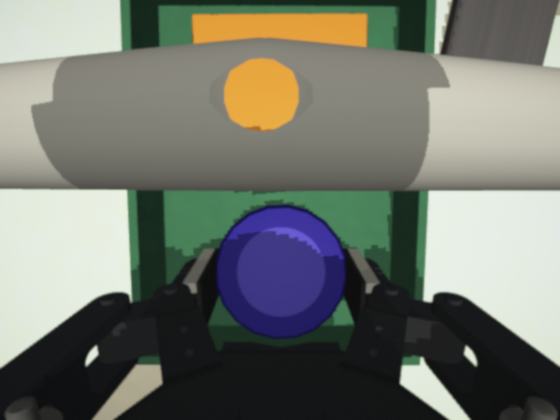

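View pics/b4.png

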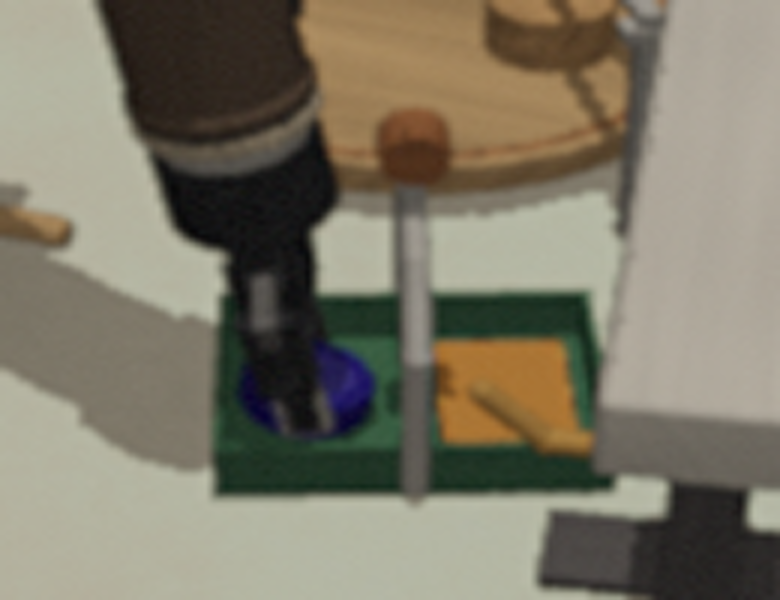

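Call:
step_arm:
  steps:
    - {"rot": [0,0,0],"translation": [0,0,0],"fingers": -0.5}
    - {"rot": [0,0,0],"translation": [0,0,0],"fingers": -0.65}
    - {"rot": [0,0,0],"translation": [0,0,0],"fingers": -0.7}
    - {"rot": [0,0,0],"translation": [0,0,0],"fingers": -0.7}
    - {"rot": [0,0,0],"translation": [0,0,0],"fingers": -0.7}

```text
time_s: 10.4
position: [439.3, -83.5, 25.3]
ee_rot: [0.005, 0.995, -0.05, 0.087]
wrist_force: [-0.2, 0.5, 0.1]
finger_gap: 72.7
```

Run:
```python
from h import *
s=arm.read_state(); print(s['position'],s['ee_rot'].round(4),s['finger_gap'],s['wrist_force'])
save('wrist','w10'); im=save('side','s4')
cv2.imwrite('pics/b5.png',cv2.resize(im['pixels'][180:300,220:350,::-1],None,fx=6,fy=5,interpolation=cv2.INTER_CUBIC))
```

```text
[439.27289509 -83.47389819  25.30323039] [ 0.0046  0.9949 -0.0505  0.0873] 72.66110493967773 [-0.15962795  0.51220252  0.12317176]
```

View pics/w10.png

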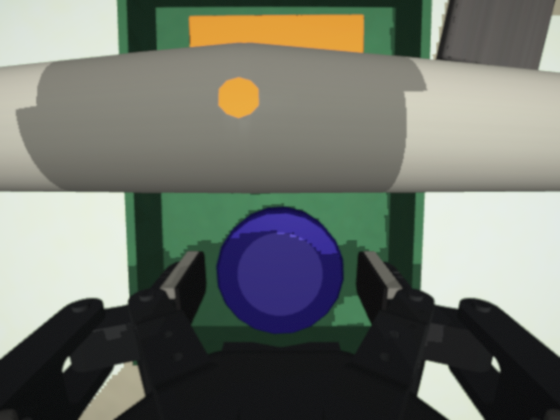

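View pics/b5.png

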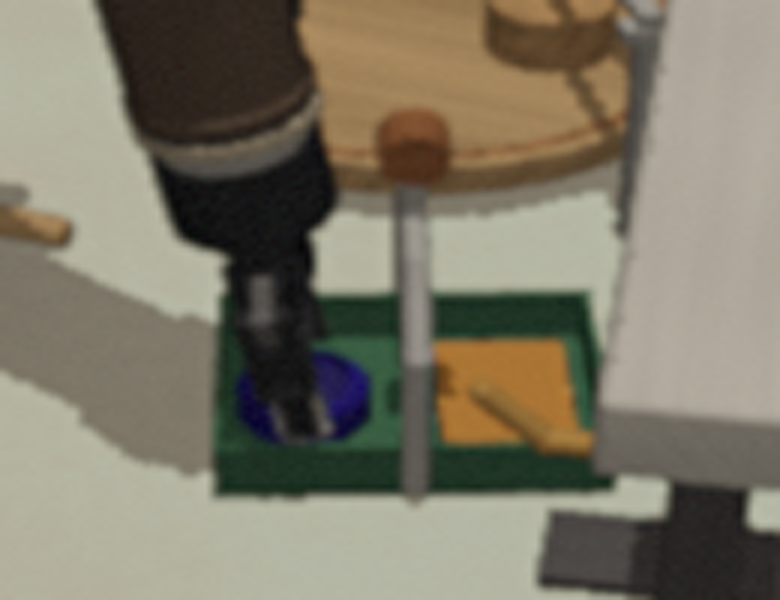

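```bash
cat > sim2.py <<'E'
from sim import *
from plan import *
def seg(q,wps,n=20):
    p,R=fk(q,X)
    for name,T,S in wps:
        T=np.array(T,float); sl=Slerp([0,1],Ro.concatenate([R,S])); path=[(p+(T-p)*k/n,sl(k/n)) for k in range(1,n+1)]
        q,e=track(q,path); p,R=T,S
        print(f'{name:10s}',q.round(2),'marg %.2f'%np.min(np.minimum(q-LIM[:,0],LIM[:,1]-q)),'err %.4f'%np.abs(e).max())
    return q
if __name__=='__main__':
    from bench import arm
    q0=arm.read_state()['q']
    flipz=lambda S,a: S*Ro.from_euler('z',np.radians(a))
    kn=np.array([484,-87.5,178.]); seat=np.array([500,-337,253.]); ph=-.3; hx=np.array([np.cos(ph),np.sin(ph),0])
    for th in [28,32,36]:
      for fl in [0,180,-180]:
        print('lean',th,'flip',fl)
        S10=lean(-.1,10); S=lean(-.1,th); H=lean(ph,th); 
        p0,R0=fk(q0,X); w=[('retr',p0-130*R0.as_matrix()[:,2],R0)]
        up=np.array([400,-84,260.])
        if fl:
            for a in (.25,.5,.75,1): w.append(('flip',up,flipz(S10,-fl*a)))
        f=lambda A: flipz(A,fl) if fl else A
        z=S.as_matrix()[:,2]; hz=H.as_matrix()[:,2]
        w+=[('pre',kn-70*z,f(S)),('grasp',kn+4*z,f(S)),('lift',kn+4*z+[0,0,110],f(S)),('front',seat-75*hx+[0,0,38]+4*hz,f(H)),('above',seat+[0,0,38]+4*hz,f(H)),('seat',seat+4*hz,f(H)),('out',seat-100*hz,f(H))]
        seg(q0,w)
E
python3 sim2.py
```

```text
lean 28 flip 0
retr       [-1.02  0.16  1.23  2.33 -0.3   0.6  -1.24] marg 0.21 err 0.0000
pre        [-0.87 -0.28  0.81  2.38  0.55  0.53 -2.12] marg 0.01 err 0.0017
grasp      [-1.05  0.07  1.22  2.41 -0.41  0.24 -1.15] marg 0.11 err 0.0000
lift       [-0.88 -0.27  0.82  2.25  0.45  0.63 -2.01] marg 0.02 err 0.0000
front      [-0.71 -0.28  1.19  2.17  0.28  0.62 -1.52] marg 0.01 err 0.0030
above      [-1.17 -0.28  1.44  2.05  0.44  0.64 -1.68] marg 0.00 err 0.1329
seat       [-1.25 -0.28  1.44  2.12  0.56  0.56 -1.78] marg 0.00 err 0.2142
out        [-0.73 -0.28  1.16  2.04  0.27  0.75 -1.54] marg 0.01 err 0.0044
lean 28 flip 180
retr       [-1.02  0.16  1.23  2.33 -0.3   0.6  -1.24] marg 0.21 err 0.0000
flip       [-1.02 -0.28  0.93  2.21  0.34  0.96 -1.14] marg 0.01 err 0.0150
flip       [-1.   -0.28  0.92  2.21  0.32  0.96 -0.34] marg 0.01 err 0.0059
flip       [-1.   -0.28  0.92  2.21  0.32  0.96  0.44] marg 0.01 err 0.0059
flip       [-1.   -0.28  0.92  2.21  0.32  0.96  1.23] marg 0.01 err 0.0059
pre        [-0.82 -0.27  0.77  2.38  0.5   0.52  1.06] marg 0.02 err 0.0000
gras
[... 5645 characters left out ...]
 0.00 err 0.2671
flip       [ 1.95 -0.28 -1.32  2.13 -0.72  1.07 -2.86] marg 0.00 err 0.2052
flip       [ 2.05 -0.28 -1.12  2.24 -1.03  1.23 -2.86] marg 0.00 err 0.5304
pre        [ 1.78 -0.28 -1.23  2.43 -1.03  0.65 -2.86] marg 0.00 err 0.5830
grasp      [ 2.12 -0.28 -1.46  2.41 -1.03  0.51 -2.86] marg 0.00 err 0.4068
lift       [ 1.86 -0.28 -1.23  2.31 -1.03  0.8  -2.86] marg 0.00 err 0.6045
front      [ 2.61 -0.28 -1.46  2.17 -1.03  0.87 -2.86] marg 0.00 err 0.3602
above      [ 2.7  -0.28 -1.46  2.1  -1.03  0.9  -2.86] marg 0.00 err 0.2958
seat       [ 2.58 -0.28 -1.46  2.19 -1.03  0.88 -2.86] marg 0.00 err 0.3837
out        [ 2.55 -0.28 -1.38  2.09 -1.03  0.98 -2.86] marg 0.00 err 0.4197
```

```bash
nproc
cat > search.py <<'E'
from sim import *
from plan import *
from multiprocessing import Pool
import sys
def trackm(q,p,R,T,S,n):
    sl=Slerp([0,1],Ro.concatenate([R,S])); m=9; 
    for k in range(1,n+1):
        a=(p+(T-p)*k/n,sl(k/n))
        for _ in range(2):
            J=jac(q); e=err(q,*a); q=np.clip(q+J.T@np.linalg.solve(J@J.T+1e-6*np.eye(6),e),LIM[:,0]+.004,LIM[:,1]-.004)
        m=min(m,np.min(np.minimum(q-LIM[:,0],LIM[:,1]-q)))
    return q,m,np.abs(err(q,T,S)).max()
def run(args):
    q0,th,w=args
    x,y,z,psi,l1,fl=w
    kn=np.array([484,-87.5,178.]); seat=np.array([500,-337,253.]); ph=-.3; hx=np.array([np.cos(ph),np.sin(ph),0])
    f=(lambda A: A*Ro.from_euler('z',np.pi)) if fl else (lambda A:A)
    S=lean(-.1,th); H=lean(ph,th); z1=S.as_matrix()[:,2]; hz=H.as_matrix()[:,2]
    p0,R0=fk(q0,X); r1=p0-130*R0.as_matrix()[:,2]
    wl=[(r1,R0,8),(np.array([x,y,z]),down(psi),20)]
    if l1: wl.append((np.array([x,y,z]),down(l1),14))
    wl+=[(kn-70*z1,f(S),20),(kn+4*z1,f(S),10),(kn+4*z1+[0,0,110],f(S),8),(seat-75*hx+[0,0,38]+4*hz,f(H),20),(seat+[0,0,38]+4*hz,f(H),8),(seat+4*hz,f(H),8),(seat-100*hz,f(H),8)]
    q=np.array(q0,float);p,R=p0,R0; ms=[];es=0;qs=[]
    for T,SS,n in wl:
        q,m,e=trackm(q,p,R,T,SS,n); p,R=T,SS; ms.append(m); es=max(es,e); qs.append(q.round(2).tolist())
        if m<.01: break
    return (min(ms) if len(ms)==len(wl) else -1+len(ms)/20,es,w,[round(a,2) for a in ms],qs)
if __name__=='__main__':
    from bench import arm
    q0=arm.read_state()['q']; rng=np.random.default_rng(1); jobs=[]
    for i in range(320):
        fl=int(rng.random()<.6); jobs.append((q0,30,(rng.uniform(420,680),rng.uniform(-200,80),rng.uniform(240,420),rng.uniform(-140,-40) if not fl else rng.uniform(-40,120),0 if rng.random()<.5 else rng.uniform(-140,-40) if not fl else rng.uniform(40,130),fl)))
    with Pool() as P: o=P.map(run,jobs,chunksize=2)
    o.sort(key=lambda r:-r[0])
    for r in o[:6]: print(round(r[0],3),round(r[1],4),np.round(r[2]),r[3]); 
    for a in o[0][4]: print(a)
E
time timeout 570 python3 search.py
```

```text
4
0.038 0.0 [ 616. -182.  270.    4.   90.    1.] [np.float64(0.17), np.float64(0.24), np.float64(0.63), np.float64(0.14), np.float64(0.04), np.float64(0.08), np.float64(0.14), np.float64(0.23), np.float64(0.37), np.float64(0.19)]
0.038 0.0 [ 642. -180.  372.  -31.   96.    1.] [np.float64(0.17), np.float64(0.23), np.float64(0.39), np.float64(0.14), np.float64(0.04), np.float64(0.08), np.float64(0.14), np.float64(0.23), np.float64(0.37), np.float64(0.19)]
0.038 0.0 [ 615. -163.  307.   29.  102.    1.] [np.float64(0.17), np.float64(0.24), np.float64(0.57), np.float64(0.14), np.float64(0.04), np.float64(0.08), np.float64(0.13), np.float64(0.22), np.float64(0.37), np.float64(0.18)]
0.038 0.0 [ 555. -181.  271.   10.   96.    1.] [np.float64(0.17), np.float64(0.23), np.float64(0.62), np.float64(0.14), np.float64(0.04), np.float64(0.08), np.float64(0.13), np.float64(0.22), np.float64(0.38), np.float64(0.18)]
0.038 0.0 [571. -96. 261.  44. 120.   1.] [np.float64(0.17), np.float64(0.23), np.float64(0.57), np.float64(0.14), np.float64(0.04), np.float64(0.08), np.float64(0.13), np.float64(0.22), np.float64(0.38), np.float64(0.17)]
0.038 0.0 [612. -35. 280.  35. 126.   1.] [np.float64(0.17), np.float64(0.24), np.float64(0.59), np.float64(0.14), np.float64(0.04), np.float64(0.08), np.float64(0.13), np.float64(0.22), np.float64(0.38), np.float64(0.17)]
[-1.02, 0.16, 1.24, 2.33, -0.3, 0.6, -1.23]
[-0.23, 0.47, 0.65, 1.55, -0.3, 1.22, 0.54]
[-0.01, 0.43, 0.32, 1.53, -0.14, 1.2, 1.9]
[-0.12, -0.15, 0.17, 2.38, 0.13, 0.39, 1.42]
[-0.13, 0.05, 0.21, 2.4, 0.01, 0.17, 1.54]
[-0.15, -0.14, 0.2, 2.25, 0.1, 0.51, 1.45]
[-0.07, -0.08, 0.7, 2.18, -0.23, 0.54, 2.08]
[-0.07, 0.1, 0.73, 2.05, -0.44, 0.57, 2.23]
[-0.02, 0.15, 0.69, 2.09, -0.59, 0.5, 2.37]
[-0.1, -0.1, 0.7, 2.06, -0.14, 0.66, 1.97]
real	0m39.713s
user	2m33.675s
sys	0m0.243s
```

```bash
cat > s3.py <<'E'
from sim import *
from plan import *
from search import trackm
from bench import arm
q=arm.read_state()['q']; p,R=fk(q,X)
F=Ro.from_euler('z',np.pi)
import sys
th,thh=float(sys.argv[1]),float(sys.argv[2]); g=float(sys.argv[3])
kn=np.array([484,-87.5,178.]); seat=np.array([500,-337,253.]); ph=-.3; hx=np.array([np.cos(ph),np.sin(ph),0])
S=lean(-.1,th)*F; H=lean(ph,thh)*F; z1=S.as_matrix()[:,2]; hz=H.as_matrix()[:,2]
wl=[('retr',p-110*R.as_matrix()[:,2],R),('up',np.array([450,-82,240.]),down(-80)),('W',np.array([600,-82,290.]),down(-20)),('W2',np.array([600,-82,290.]),down(84)),
('pre',kn-70*z1,S),('grasp',kn+g*z1,S),('lift',kn+g*z1+[0,0,110],S),('front',seat-75*hx+[0,0,38]+g*hz,H),('above',seat+[0,0,38]+g*hz,H),('seat',seat+g*hz,H),('out',seat-100*hz,H)]
for n,T,SS in wl:
    q,m,e=trackm(q,p,R,T,SS,20); p,R=T,SS; print(n,q.round(2),round(m,3),round(e,4))
E
python3 s3.py 27 31 4; python3 s3.py 29 31 4 | grep -E 'gras|seat'
```

```text
retr [-0.89  0.22  1.12  2.35 -0.42  0.56 -1.13] 0.148 0.0
up [-0.92  0.2   1.16  2.04 -0.21  1.03 -1.06] 0.208 0.0
W [-0.51  0.41  0.79  1.62 -0.31  1.24 -0.01] 0.306 0.0
W2 [-0.24  0.35  0.4   1.6  -0.14  1.21  1.65] 0.616 0.0
pre [-0.3  -0.14  0.33  2.34  0.16  0.47  1.39] 0.146 0.0
grasp [-0.3   0.06  0.39  2.37 -0.06  0.25  1.61] 0.119 0.0
lift [-0.32 -0.14  0.36  2.22  0.13  0.58  1.43] 0.136 0.0
front [-0.28 -0.13  0.89  2.2  -0.14  0.52  2.01] 0.127 0.0
above [-0.29  0.11  0.98  2.07 -0.53  0.56  2.32] 0.172 0.0
seat [-0.2   0.17  0.91  2.11 -0.71  0.51  2.5 ] 0.316 0.0
out [-0.3  -0.15  0.86  2.08 -0.06  0.64  1.9 ] 0.138 0.0
grasp [-0.3   0.05  0.39  2.4  -0.06  0.19  1.61] 0.065 0.0
seat [-0.22  0.18  0.94  2.11 -0.73  0.51  2.52] 0.299 0.0
```

Run:
```python
from plan import *
from bench import arm
s=arm.read_state(); R=Ro.from_quat(np.r_[s['ee_rot'][1:],s['ee_rot'][0]]); p=s['position']; setc(p,R)
z=R.as_matrix()[:,2]
go([(p-40*z,R,-0.7),(p-110*z,R,-0.7),([450,-82,240],down(-80),-0.7),([600,-82,290],down(-20),0.0),([600,-82,290],down(84),0.0)],mm=40,deg=7.5)
```

```text
call 0
  {"rot": [0.0, 0.0, 0.0], "translation": [0.0, 0.0, -0.08], "fingers": -0.7}
  {"rot": [0.0, 0.0, 0.0], "translation": [0.0, 0.0, -0.15], "fingers": -0.7}
  {"rot": [0.0, 0.0, 0.0], "translation": [0.0, 0.0, -0.22], "fingers": -0.7}
  {"rot": [0.003, -0.018, -0.029], "translation": [0.032, -0.002, -0.286], "fingers": -0.7}
  {"rot": [0.005, -0.037, -0.058], "translation": [0.064, -0.003, -0.353], "fingers": -0.7}
call 1
  {"rot": [0.003, -0.018, -0.03], "translation": [0.024, 0.002, -0.07], "fingers": -0.7}
  {"rot": [0.004, -0.018, -0.067], "translation": [0.057, 0.005, -0.079], "fingers": 0.0}
  {"rot": [0.005, -0.018, -0.104], "translation": [0.091, 0.008, -0.088], "fingers": 0.0}
  {"rot": [0.006, -0.018, -0.141], "translation": [0.125, 0.01, -0.097], "fingers": 0.0}
  {"rot": [0.007, -0.017, -0.178], "translation": [0.159, 0.013, -0.106], "fingers": 0.0}
call 2
  {"rot": [0.0, 0.0, -0.037], "translation": [0.027, 0.02, -0.011], "fingers": 0.0}
  {"rot": [0.0, 0.0, -0.074], "translation": [0.053, 0.04, -0.022], "fingers": 0.0}
  {"rot": [0.0, 0.0, -0.111], "translation": 
[... 746 characters left out ...]
, 0.0, 0.0], "fingers": 0.0}
  {"rot": [0.0, 0.0, -0.124], "translation": [0.0, 0.0, 0.0], "fingers": 0.0}
  {"rot": [0.0, 0.0, -0.165], "translation": [0.0, 0.0, 0.0], "fingers": 0.0}
  {"rot": [0.0, 0.0, -0.207], "translation": [0.0, 0.0, 0.0], "fingers": 0.0}
call 5
  {"rot": [0.0, 0.0, -0.041], "translation": [0.0, 0.0, 0.0], "fingers": 0.0}
  {"rot": [0.0, 0.0, -0.082], "translation": [0.0, 0.0, 0.0], "fingers": 0.0}
  {"rot": [0.0, 0.0, -0.123], "translation": [0.0, 0.0, 0.0], "fingers": 0.0}
  {"rot": [0.0, 0.0, -0.165], "translation": [0.0, 0.0, 0.0], "fingers": 0.0}
  {"rot": [0.0, 0.0, -0.165], "translation": [0.0, 0.0, 0.0], "fingers": 0.0}
end [600.1 -81.8 290.2] [0.1  0.99 0.  ]
```

Call:
step_arm:
  steps:
    - {"rot": [0.0,0.0,0.0],"translation": [0.0,0.0,-0.08],"fingers": -0.7}
    - {"rot": [0.0,0.0,0.0],"translation": [0.0,0.0,-0.15],"fingers": -0.7}
    - {"rot": [0.0,0.0,0.0],"translation": [0.0,0.0,-0.22],"fingers": -0.7}
    - {"rot": [0.003,-0.018,-0.029],"translation": [0.032,-0.002,-0.286],"fingers": -0.7}
    - {"rot": [0.005,-0.037,-0.058],"translation": [0.064,-0.003,-0.353],"fingers": -0.7}

```text
time_s: 11.0
position: [439.0, -81.9, 206.1]
ee_rot: [0.001, 0.999, 0.042, 0.027]
wrist_force: [2.0, 1.0, -1.2]
finger_gap: 72.6
```

Call:
step_arm:
  steps:
    - {"rot": [0.003,-0.018,-0.03],"translation": [0.024,0.002,-0.07],"fingers": -0.7}
    - {"rot": [0.004,-0.018,-0.067],"translation": [0.057,0.005,-0.079],"fingers": 0.0}
    - {"rot": [0.005,-0.018,-0.104],"translation": [0.091,0.008,-0.088],"fingers": 0.0}
    - {"rot": [0.006,-0.018,-0.141],"translation": [0.125,0.01,-0.097],"fingers": 0.0}
    - {"rot": [0.007,-0.017,-0.178],"translation": [0.159,0.013,-0.106],"fingers": 0.0}

```text
time_s: 11.5
position: [517.3, -81.7, 262.1]
ee_rot: [-0.0, 0.948, 0.317, 0.0]
wrist_force: [-0.3, -0.0, 0.1]
finger_gap: 42.7
```

Run:
```python
from h import *
s=arm.read_state(); print(s['position'],s['ee_rot'].round(4),s['q'].round(2),s['finger_gap'],s['wrist_force'])
save('wrist','w11'); im=save('side','s5');save('top','t5')
```

```text
[517.27382841 -81.72913023 262.07625052] [-2.000e-04  9.483e-01  3.173e-01  3.000e-04] [-0.72  0.31  0.98  1.86 -0.29  1.12 -0.55] 42.677910266187766 [-0.28850837 -0.04769071  0.09131561]
```

View pics/w11.png

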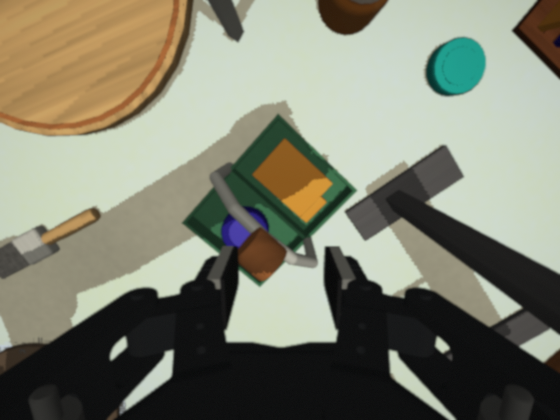

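View pics/s5.png

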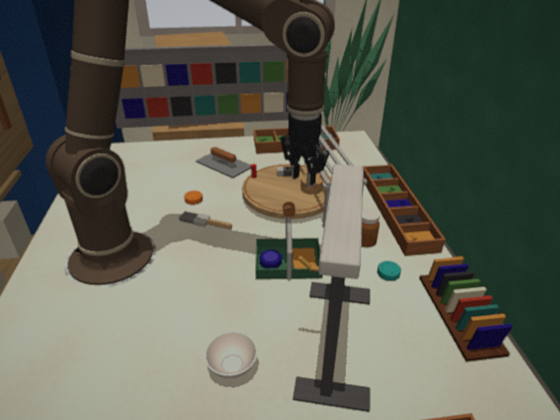

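Rondel lies in the front bay (wrist (245, 232), side (270, 259)), tote undisturbed. Continuing the flip.

Call:
step_arm:
  steps:
    - {"rot": [0.0,0.0,-0.037],"translation": [0.027,0.02,-0.011],"fingers": 0.0}
    - {"rot": [0.0,0.0,-0.074],"translation": [0.053,0.04,-0.022],"fingers": 0.0}
    - {"rot": [0.0,0.0,-0.111],"translation": [0.08,0.06,-0.033],"fingers": 0.0}
    - {"rot": [0.0,0.0,-0.148],"translation": [0.107,0.08,-0.045],"fingers": 0.0}
    - {"rot": [0.0,0.0,-0.185],"translation": [0.133,0.1,-0.056],"fingers": 0.0}

```text
time_s: 12.15
position: [599.5, -82.2, 290.0]
ee_rot: [-0.0, 0.819, 0.574, 0.0]
wrist_force: [0.3, 0.8, 0.4]
finger_gap: 42.7
```

Call:
step_arm:
  steps:
    - {"rot": [0.0,0.0,-0.041],"translation": [0.001,0.0,0.0],"fingers": 0.0}
    - {"rot": [0.0,0.0,-0.082],"translation": [0.001,0.0,0.0],"fingers": 0.0}
    - {"rot": [0.0,0.0,-0.124],"translation": [0.001,0.0,0.0],"fingers": 0.0}
    - {"rot": [0.0,0.0,-0.165],"translation": [0.001,0.0,0.0],"fingers": 0.0}
    - {"rot": [0.0,0.0,-0.206],"translation": [0.001,0.0,0.0],"fingers": 0.0}

```text
time_s: 12.65
position: [598.9, -81.9, 289.8]
ee_rot: [-0.0, 0.593, 0.805, -0.0]
wrist_force: [0.0, -0.2, 0.7]
finger_gap: 42.7
```

Call:
step_arm:
  steps:
    - {"rot": [0.0,0.0,-0.042],"translation": [0.0,0.0,0.0],"fingers": 0.0}
    - {"rot": [0.0,0.0,-0.083],"translation": [0.0,0.0,0.0],"fingers": 0.0}
    - {"rot": [0.0,0.0,-0.124],"translation": [0.0,0.0,0.0],"fingers": 0.0}
    - {"rot": [0.0,0.0,-0.165],"translation": [0.0,0.0,0.0],"fingers": 0.0}
    - {"rot": [0.0,0.0,-0.207],"translation": [0.0,0.0,0.0],"fingers": 0.0}

```text
time_s: 13.15
position: [598.9, -81.9, 289.7]
ee_rot: [-0.0, 0.305, 0.952, -0.0]
wrist_force: [-0.2, -0.8, -0.4]
finger_gap: 42.9
```

Call:
step_arm:
  steps:
    - {"rot": [0.0,0.0,-0.041],"translation": [0.0,0.0,0.0],"fingers": 0.0}
    - {"rot": [0.0,0.0,-0.082],"translation": [0.0,0.0,0.0],"fingers": 0.0}
    - {"rot": [0.0,0.0,-0.123],"translation": [0.0,0.0,0.0],"fingers": 0.0}
    - {"rot": [0.0,0.0,-0.165],"translation": [0.0,0.0,0.0],"fingers": 0.0}
    - {"rot": [0.0,0.0,-0.165],"translation": [0.0,0.0,0.0],"fingers": 0.0}

```text
time_s: 13.65
position: [599.1, -81.9, 289.8]
ee_rot: [-0.0, 0.052, 0.999, 0.0]
wrist_force: [0.2, -0.1, -0.0]
finger_gap: 42.7
```

Run:
```python
from h import *
s=arm.read_state(); print(s['time_s'],s['position'],s['ee_rot'].round(4),s['q'].round(2),s['finger_gap'],s['wrist_force'])
save('wrist','w12'); im=save('side','s6');save('top','t6')
cv2.imwrite('pics/b6.png',cv2.resize(im['pixels'][180:300,220:350,::-1],None,fx=6,fy=5,interpolation=cv2.INTER_CUBIC))
```

```text
13.65 [599.0509519  -81.94704465 289.83174241] [-1.000e-04  5.230e-02  9.986e-01  1.000e-04] [-0.25  0.35  0.41  1.61 -0.15  1.21  1.66] 42.714951773086526 [ 0.1621648  -0.13776939 -0.02705617]
```

View pics/w12.png

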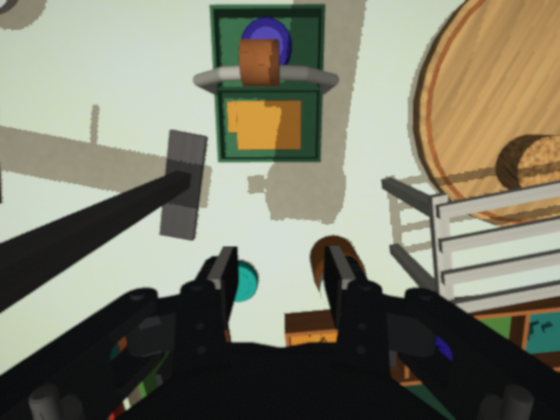

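View pics/b6.png

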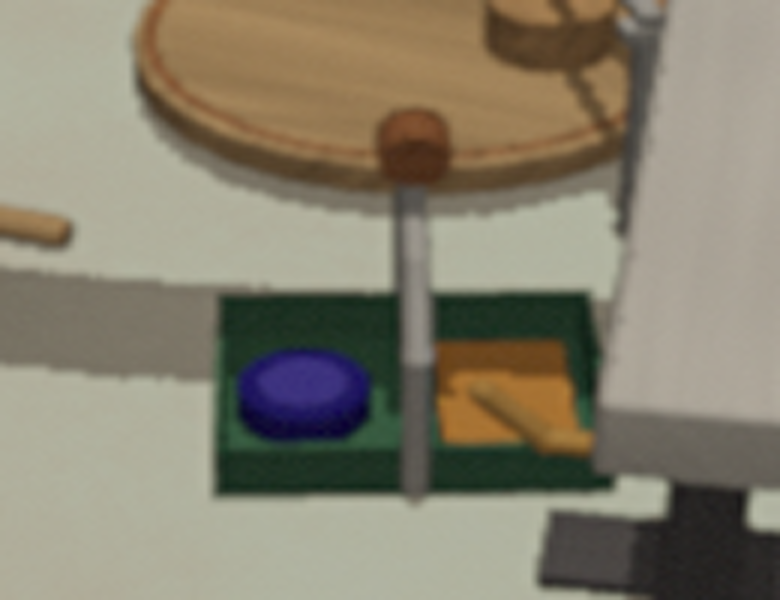

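View pics/t6.png

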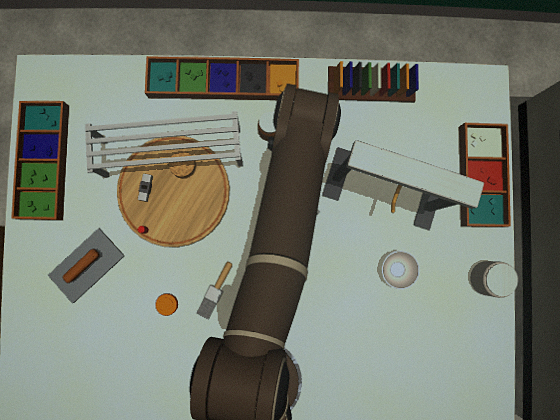

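Run:
```python
from h import *
w=load('w12'); sd=load('s6')
# tote rim corners in wrist
c=np.array([onz(w,p,35)[:2] for p in [(209,4),(325,4),(322,161),(219,161)]]); print(c.round(1),c.mean(0))
v=(c[3]-c[0]+c[2]-c[1])/2; print(np.linalg.norm(v),'yaw',np.arctan2(v[1],v[0]))
hsv=cv2.cvtColor(w['pixels'],cv2.COLOR_RGB2HSV); print(hsv[60,260],hsv[210,339])
m,cc,st=blob(w['pixels'],(3,100,40),(13,210,170),(235,30,285,90)); print(cc,st)
uvs=(220+413/6,180+146/5); print('knob tri',tri(w,cc,sd,uvs), 'plane178',onz(w,cc,185))
m,c2,st=blob(w['pixels'],(108,90,30),(140,255,255),(230,10,300,70)); print('rondel px',c2,st)
m,c3,st=blob(sd['pixels'],(108,90,30),(140,255,255),(255,240,290,270)); print('rondel side',c3,st,onz(sd,c3,17))
# bay frame
C=np.array([483.5,-87]);yaw=-.1;X=np.array([np.cos(yaw),np.sin(yaw)]);Y=np.array([-np.sin(yaw),np.cos(yaw)])
d=onz(sd,c3,17)[:2]-(C-43*X); print('in bay',d@X,d@Y)
```

```text
[[ 391.4 -140.2]
 [ 405.   -11. ]
 [ 579.1  -26.7]
 [ 565.6 -155.9]] [485.2859259  -83.43169462]
174.88219004636505 yaw -0.08984855430156521
[ 13 170 159] [ 27  41 161]
[259.20607504  61.82966051] [ 240   40   39   45 1679]
knob tri (array([485.54414243, -85.28483621, 178.06905424]), np.float64(0.982479761340385)) plane178 [486.43478484 -84.85137147 185.        ]
rondel px [270.75251142  35.06666667] [ 242   17   50   48 1095]
rondel side [270.20116618 258.4664723 ] [260 250  22  18 343] [437.77974466 -81.67701022  17.        ]
in bay -3.0232567578198437 0.7319877013470787
```

Run:
```python
from plan import *
F=Ro.from_euler('z',np.pi); S=lean(-.095,28)*F; z=S.as_matrix()[:,2]; kn=np.array([485,-86.3,178.])
go([(kn-75*z,S,-0.4)],mm=38,deg=7.5)
```

```text
call 0
  {"rot": [0.0, -0.031, -0.001], "translation": [0.06, -0.007, 0.018], "fingers": -0.4}
  {"rot": [0.0, -0.062, -0.001], "translation": [0.119, -0.013, 0.037], "fingers": -0.4}
  {"rot": [0.0, -0.093, -0.002], "translation": [0.179, -0.02, 0.055], "fingers": -0.4}
  {"rot": [0.0, -0.124, -0.002], "translation": [0.239, -0.027, 0.073], "fingers": -0.4}
  {"rot": [-0.001, -0.155, -0.003], "translation": [0.299, -0.033, 0.092], "fingers": -0.4}
end [449.7 -82.7 244.1] [0.09 1.   0.  ]
```

Call:
step_arm:
  steps:
    - {"rot": [0.0,-0.031,-0.001],"translation": [0.06,-0.007,0.018],"fingers": -0.4}
    - {"rot": [0.0,-0.062,-0.001],"translation": [0.119,-0.013,0.037],"fingers": -0.4}
    - {"rot": [0.0,-0.093,-0.002],"translation": [0.179,-0.02,0.055],"fingers": -0.4}
    - {"rot": [0.0,-0.124,-0.002],"translation": [0.239,-0.027,0.073],"fingers": -0.4}
    - {"rot": [-0.001,-0.155,-0.003],"translation": [0.299,-0.033,0.092],"fingers": -0.4}

```text
time_s: 14.3
position: [448.4, -82.1, 243.8]
ee_rot: [0.244, 0.047, 0.969, -0.01]
wrist_force: [-0.1, -1.3, -0.2]
finger_gap: 59.9
```

Run:
```python
from h import *
from plan import *
s=arm.read_state(); print(s['time_s'],s['position'],s['ee_rot'].round(4),s['q'].round(2),s['finger_gap'],s['wrist_force'])
im=save('wrist','w13'); print(proj(im,[(485,-86.3,178),(485,-86.3,140)]))
```

```text
14.3 [448.39643642 -82.14359178 243.79256095] [ 0.2435  0.047   0.9687 -0.0095] [-0.32 -0.17  0.35  2.36  0.19  0.46  1.36] 59.85450992107397 [-0.11325895 -1.25555614 -0.16708429]
[[278.32018415 224.95782811]
 [278.36873972 190.90379346]]
```

View pics/w13.png

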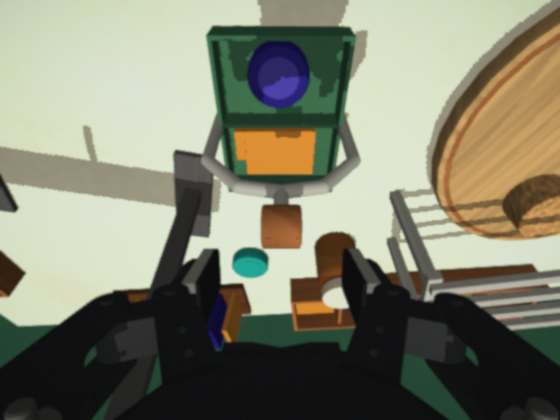

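Run:
```python
from plan import *
F=Ro.from_euler('z',np.pi); S=lean(-.095,28)*F; z=S.as_matrix()[:,2]; kn=np.array([485,-84.8,178.])
go([(kn-20*z,S,-0.4),(kn+4*z,S,-0.4)],mm=28,pad=0)
```

```text
call 0
  {"rot": [0.0, 0.0, 0.0], "translation": [0.0, 0.001, 0.055], "fingers": -0.4}
  {"rot": [0.001, 0.0, 0.0], "translation": [0.0, 0.002, 0.11], "fingers": -0.4}
  {"rot": [0.001, 0.0, 0.0], "translation": [0.0, 0.002, 0.158], "fingers": -0.4}
  {"rot": [0.001, 0.0, 0.0], "translation": [0.0, 0.002, 0.158], "fingers": -0.4}
  {"rot": [0.001, 0.0, 0.0], "translation": [0.0, 0.002, 0.158], "fingers": -0.4}
end [486.7 -85.1 174.3] [ 0.1  1.  -0. ]
```

Call:
step_arm:
  steps:
    - {"rot": [0.0,0.0,0.0],"translation": [0.0,0.001,0.055],"fingers": -0.4}
    - {"rot": [0.001,0.0,0.0],"translation": [0.0,0.002,0.11],"fingers": -0.4}
    - {"rot": [0.001,0.0,0.0],"translation": [0.0,0.002,0.158],"fingers": -0.4}
    - {"rot": [0.001,0.0,0.0],"translation": [0.0,0.002,0.158],"fingers": -0.4}
    - {"rot": [0.001,0.0,0.0],"translation": [0.0,0.002,0.158],"fingers": -0.4}

```text
time_s: 14.85
position: [486.2, -85.1, 173.9]
ee_rot: [0.24, 0.047, 0.97, -0.012]
wrist_force: [0.1, 0.1, -0.5]
finger_gap: 59.7
```

Run:
```python
from h import *
s=arm.read_state(); print(s['time_s'],s['position'],s['ee_rot'].round(4),s['q'].round(3),s['finger_gap'],s['wrist_force'])
im=save('wrist','w14'); im=save('side','s7')
cv2.imwrite('pics/b7.png',cv2.resize(im['pixels'][180:300,220:350,::-1],None,fx=6,fy=5,interpolation=cv2.INTER_CUBIC))
```

```text
14.85 [486.21807351 -85.14311882 173.9113389 ] [ 0.2401  0.047   0.9695 -0.0123] [-0.342  0.054  0.426  2.383 -0.057  0.225  1.605] 59.73034249568905 [ 0.10975037  0.10962846 -0.48803173]
```

View pics/w14.png

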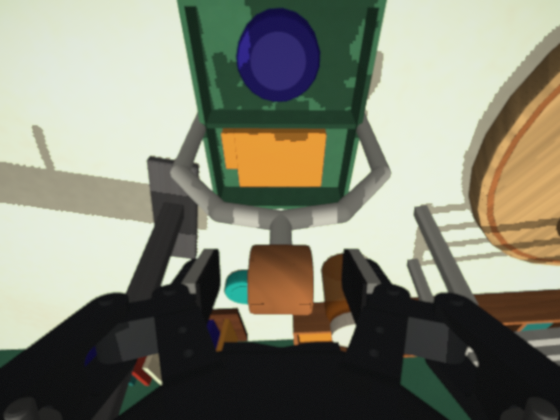

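View pics/b7.png

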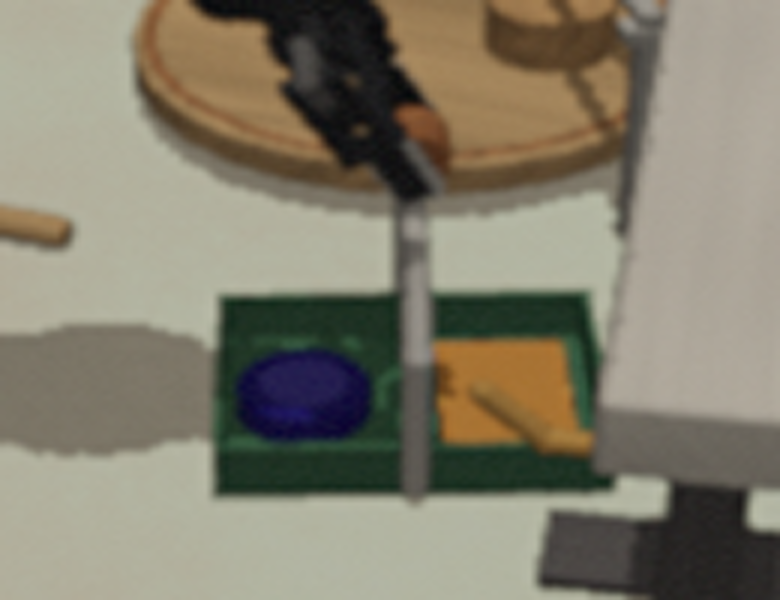

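Call:
step_arm:
  steps:
    - {"rot": [0,0,0],"translation": [0,0,0],"fingers": 0.3}
    - {"rot": [0,0,0],"translation": [0,0,0],"fingers": 1}
    - {"rot": [0,0,0],"translation": [0,0,0],"fingers": 1}
    - {"rot": [0,0,0],"translation": [0,0,0],"fingers": 1}
    - {"rot": [0,0,0],"translation": [0,0,0],"fingers": 1}

```text
time_s: 15.45
position: [486.9, -85.5, 175.2]
ee_rot: [0.242, 0.047, 0.969, -0.012]
wrist_force: [-5.3, -2.3, 8.0]
finger_gap: 27.2
```

Run:
```python
from h import *
from plan import *
s=arm.read_state(); print(s['time_s'],s['position'],s['ee_rot'].round(4),s['q'].round(3),s['finger_gap'],s['wrist_force'])
im=save('wrist','w15')
p,R=cur(); go([(p+[0,0,15],R,1.0),(p+[0,0,120],R,1.0)],mm=30)
```

```text
15.45 [486.94112935 -85.48607232 175.20209494] [ 0.242   0.0466  0.9691 -0.0121] [-0.341  0.052  0.426  2.382 -0.059  0.223  1.609] 27.172435563131067 [-5.28424912 -2.34934545  8.02873422]
call 0
  {"rot": [0.0, 0.0, 0.0], "translation": [-0.014, 0.0, -0.026], "fingers": 1.0}
  {"rot": [0.0, 0.0, 0.0], "translation": [-0.039, 0.0, -0.073], "fingers": 1.0}
  {"rot": [0.0, 0.0, 0.0], "translation": [-0.063, 0.0, -0.119], "fingers": 1.0}
  {"rot": [0.0, 0.0, 0.0], "translation": [-0.088, 0.0, -0.166], "fingers": 1.0}
  {"rot": [0.0, 0.0, 0.0], "translation": [-0.112, 0.0, -0.212], "fingers": 1.0}
end [486.5 -84.9 294.2] [ 0.1  1.  -0. ]
```

View pics/w15.png

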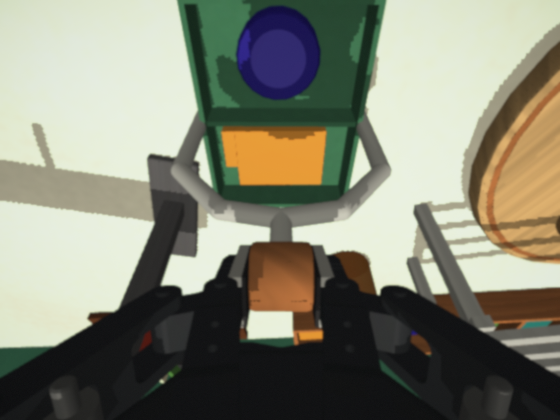

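Call:
step_arm:
  steps:
    - {"rot": [0.0,0.0,0.0],"translation": [-0.014,0.0,-0.026],"fingers": 1.0}
    - {"rot": [0.0,0.0,0.0],"translation": [-0.039,0.0,-0.073],"fingers": 1.0}
    - {"rot": [0.0,0.0,0.0],"translation": [-0.063,0.0,-0.119],"fingers": 1.0}
    - {"rot": [0.0,0.0,0.0],"translation": [-0.088,0.0,-0.166],"fingers": 1.0}
    - {"rot": [0.0,0.0,0.0],"translation": [-0.112,0.0,-0.212],"fingers": 1.0}

```text
time_s: 16.0
position: [484.6, -84.9, 293.9]
ee_rot: [0.24, 0.046, 0.97, -0.012]
wrist_force: [0.8, -0.3, -7.0]
finger_gap: 27.3
```

Run:
```python
from h import *
s=arm.read_state(); print(s['time_s'],s['position'],s['ee_rot'].round(4),s['q'].round(3),s['finger_gap'],s['wrist_force'],s['moment'])
im=save('wrist','w16'); im=save('side','s8'); save('top','t8')
```

```text
16.0 [484.64889529 -84.91835946 293.87125299] [ 0.2395  0.0462  0.9697 -0.0124] [-0.386 -0.166  0.4    2.22   0.176  0.597  1.379] 27.27083878228854 [ 0.84336705 -0.28047677 -6.95177842] [0.16813079 0.93089183 0.01110709]
```

View pics/w16.png

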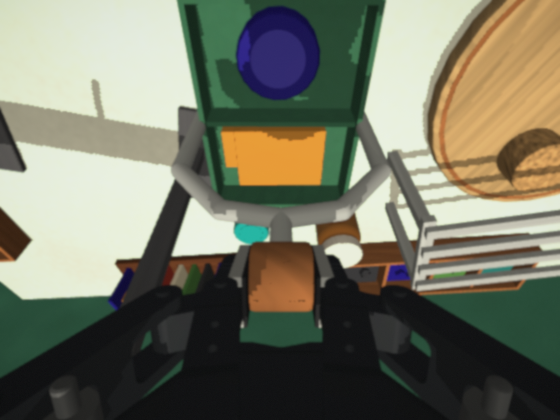

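View pics/s8.png

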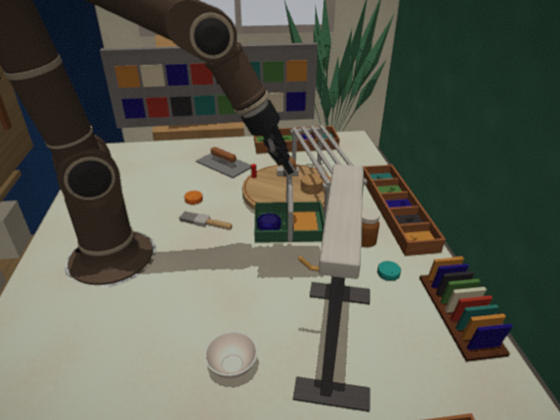

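View pics/t8.png

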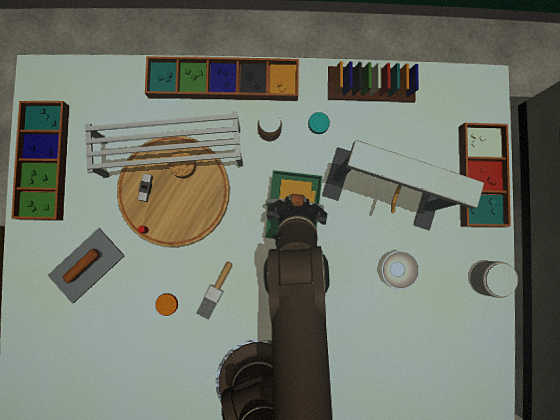

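Run:
```python
from h import *
im=load('s8'); cv2.imwrite('pics/b8.png',cv2.resize(im['pixels'][235:295,270:345,::-1],None,fx=10,fy=10,interpolation=cv2.INTER_CUBIC))
t=load('t8'); cv2.imwrite('pics/b9.png',cv2.resize(t['pixels'][165:230,340:420,::-1],None,fx=9,fy=9,interpolation=cv2.INTER_CUBIC))
```

```text
(no output)
```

View pics/b8.png

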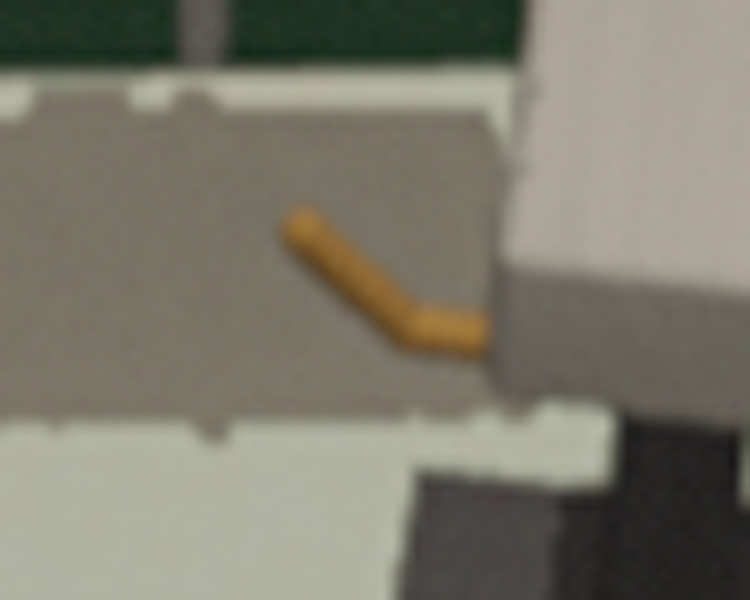

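View pics/b9.png

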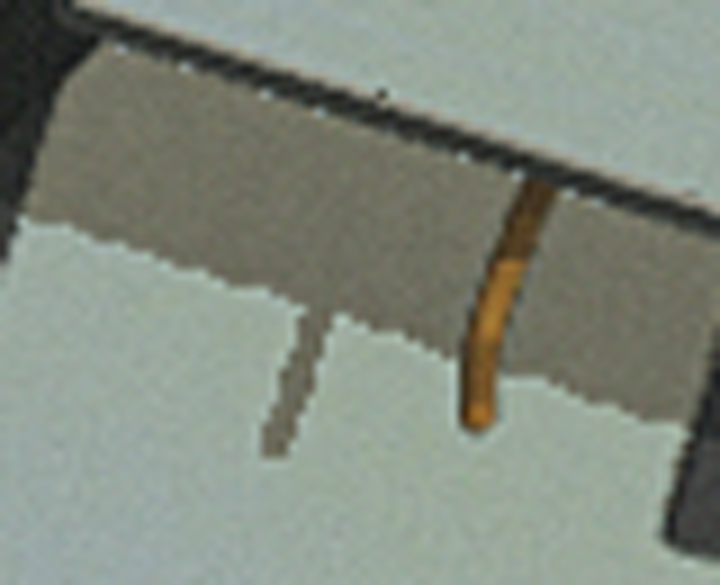

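Run:
```python
from h import *
sd=load('s8'); t=load('t8')
st=(270+303/10,235+226/10); sb=(270+415/10,235+325/10)
tt=(340+478/9,165+414/9)
P,e=tri(t,tt,sd,st); print('tip',P,e)
# hook plane: through vertical; yaw via top line. intersect side-ray of bend with z=204 and stem etc
print('top tip @226',onz(t,tt,226)); print('side tip@226',onz(sd,st,226)); print('side bend@204',onz(sd,sb,204))
B=np.array([onz(t,p,328)[:2] for p in [(340+70/9,165+12/9),(340+720/9,165+235/9)]]); d=B[0]-B[1]; print('bar lower edge yaw',np.arctan2(-d[0],d[1]),B)
# top edge of bar front using long line both edges from t1-like crop
```

```text
tip [ 472.21376384 -329.12459679  228.6340948 ] 2.0209012593691527
top tip @226 [ 471.43003193 -329.64372835  226.        ]
side tip@226 [ 473.8156103  -326.09803748  226.        ]
side bend@204 [ 496.01749895 -333.6056088   204.        ]
bar lower edge yaw -0.31294084113489906 [[ 563.63072711 -200.45141896]
 [ 509.48754149 -367.78045086]]
```

```bash
cat > hk.py <<'E'
from sim import *
from plan import *
from search import trackm
from bench import arm
F=Ro.from_euler('z',np.pi)
ph=-.305; n=np.array([np.cos(ph),np.sin(ph),0]); seat=np.array([501,-337.5,0.])
def K(x,kz,th=31,g=3.6,yy=0):
    H=lean(ph,th)*F; return seat+x*n+yy*np.array([-n[1],n[0],0])+[0,0,kz]+g*H.as_matrix()[:,2],H
E
python3 - <<'E'
from hk import *
q=arm.read_state()['q']; p,R=fk(q,X)
for nm,(T,S) in [('front',K(-80,295)),('b',K(-45,287)),('c',K(-15,285)),('d',K(0,262)),('e',K(0,250)),('out',K(-65,350,g=0))]:
    q,m,e=trackm(q,p,R,T,S,20); p,R=T,S; print(nm,q.round(2),round(m,3),round(e,4),T.round(1))
go([(*K(-80,295),1.0)],mm=28,deg=3,pad=2)
E
```

```text
front [-0.37 -0.18  0.95  2.2  -0.02  0.53  1.89] 0.091 0.0 [ 426.5 -314.   291.9]
b [-0.53 -0.06  1.16  2.16 -0.25  0.51  2.1 ] 0.117 0.0 [ 459.8 -324.5  283.9]
c [-0.48  0.1   1.19  2.11 -0.56  0.56  2.37] 0.218 0.0 [ 488.5 -333.6  281.9]
d [-0.34  0.19  1.08  2.11 -0.75  0.55  2.53] 0.256 0.0 [ 502.8 -338.1  258.9]
e [-0.3   0.21  1.04  2.12 -0.8   0.53  2.58] 0.226 0.0 [ 502.8 -338.1  246.9]
out [-0.37 -0.23  0.89  2.08  0.09  0.68  1.76] 0.058 0.0 [ 439. -318.  350.]
call 0
  {"rot": [0.004, -0.002, 0.006], "translation": [0.008, -0.052, -0.003], "fingers": 1.0}
  {"rot": [0.007, -0.004, 0.013], "translation": [0.015, -0.104, -0.007], "fingers": 1.0}
  {"rot": [0.011, -0.006, 0.019], "translation": [0.023, -0.156, -0.01], "fingers": 1.0}
  {"rot": [0.014, -0.007, 0.026], "translation": [0.031, -0.208, -0.014], "fingers": 1.0}
  {"rot": [0.018, -0.009, 0.032], "translation": [0.039, -0.26, -0.017], "fingers": 1.0}
call 1
  {"rot": [0.004, -0.002, 0.007], "translation": [0.002, -0.052, -0.001], "fingers": 1.0}
  {"rot": [0.007, -0.004, 0.013], "translation": [0.004, -0.105, -0.001], "fingers": 1.0}
  {"rot": [0.011, -0.006, 0.02], "translation": [0.007, -0.157, -0.002], "fingers": 1.0}
  {"rot": [0.014, -0.008, 0.026], "translation": [0.009, -0.21, -0.003], "fingers": 1.0}
  {"rot": [0.014, -0.008, 0.026], "translation": [0.009, -0.21, -0.003], "fingers": 1.0}
call 2
  {"rot": [0.0, 0.0, 0.0], "translation": [0.0, 0.0, 0.0], "fingers": 1.0}
  {"rot": [0.0, 0.0, 0.0], "translation": [0.0, 0.0, 0.0], "fingers": 1.0}
  {"rot": [0.0, 0.0, 0.0], "translation": [0.0, 0.0, 0.0], "fingers": 1.0}
  {"rot": [0.0, 0.0, 0.0], "translation": [0.0, 0.0, 0.0], "fingers": 1.0}
  {"rot": [0.0, 0.0, 0.0], "translation": [0.0, 0.0, 0.0], "fingers": 1.0}
end [ 426.5 -314.   292.1] [0.3  0.95 0.  ]
```

Call:
step_arm:
  steps:
    - {"rot": [0.004,-0.002,0.006],"translation": [0.008,-0.052,-0.003],"fingers": 1.0}
    - {"rot": [0.007,-0.004,0.013],"translation": [0.015,-0.104,-0.007],"fingers": 1.0}
    - {"rot": [0.011,-0.006,0.019],"translation": [0.023,-0.156,-0.01],"fingers": 1.0}
    - {"rot": [0.014,-0.007,0.026],"translation": [0.031,-0.208,-0.014],"fingers": 1.0}
    - {"rot": [0.018,-0.009,0.032],"translation": [0.039,-0.26,-0.017],"fingers": 1.0}

```text
time_s: 16.65
position: [450.9, -212.7, 289.7]
ee_rot: [0.252, 0.102, 0.962, -0.028]
wrist_force: [-0.0, 0.0, -7.0]
finger_gap: 26.8
```

Call:
step_arm:
  steps:
    - {"rot": [0.004,-0.002,0.007],"translation": [0.002,-0.052,-0.001],"fingers": 1.0}
    - {"rot": [0.007,-0.004,0.013],"translation": [0.004,-0.105,-0.001],"fingers": 1.0}
    - {"rot": [0.011,-0.006,0.02],"translation": [0.007,-0.157,-0.002],"fingers": 1.0}
    - {"rot": [0.014,-0.008,0.026],"translation": [0.009,-0.21,-0.003],"fingers": 1.0}
    - {"rot": [0.014,-0.008,0.026],"translation": [0.009,-0.21,-0.003],"fingers": 1.0}

```text
time_s: 17.15
position: [423.8, -316.6, 289.9]
ee_rot: [0.263, 0.148, 0.952, -0.041]
wrist_force: [0.6, 0.6, -6.6]
finger_gap: 26.9
```

Run:
```python
from h import *
s=arm.read_state(); print(s['time_s'],s['position'],s['ee_rot'].round(4),s['q'].round(3),s['finger_gap'],s['wrist_force'],s['moment'])
im=save('wrist','w17'); im=save('side','s9'); t=save('top','t9')
cv2.imwrite('pics/b10.png',cv2.resize(im['pixels'][160:340,200:380,::-1],None,fx=4.4,fy=3.3,interpolation=cv2.INTER_CUBIC))
```

```text
17.15 [ 423.80583242 -316.60685816  289.87213007] [ 0.2629  0.1482  0.9525 -0.0413] [-0.363 -0.175  0.95   2.201 -0.028  0.526  1.901] 26.93241436560736 [ 0.62107569  0.60721919 -6.6424073 ] [0.55878085 1.05051176 0.00800653]
```

View pics/w17.png

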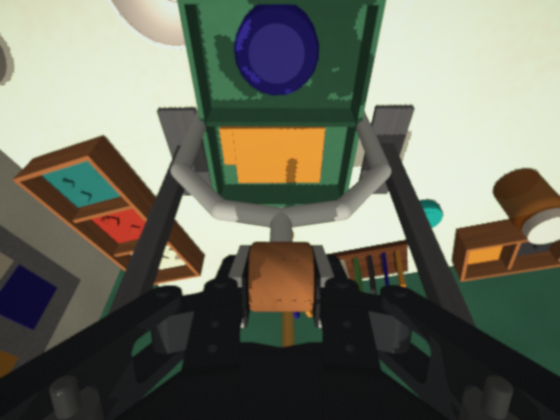

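View pics/b10.png

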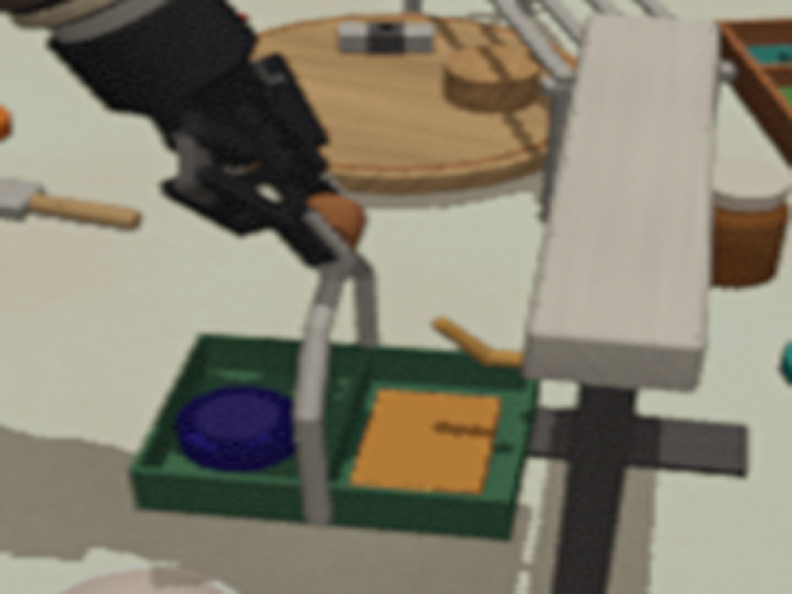

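View pics/t9.png

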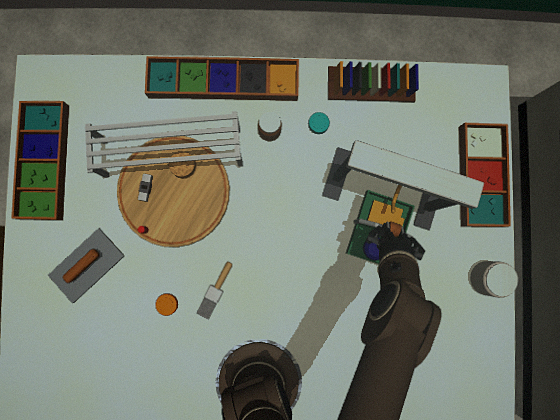

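Run:
```python
from h import *
im=load('w17'); ph=-.305; n=np.array([np.cos(ph),np.sin(ph),0]); t=np.array([-n[1],n[0],0]); seat=np.array([501,-337.5,0.])
H=lambda x,y,z: seat+x*n+y*t+[0,0,z]
for P in [(48,140,5),(48,-140,5),(-20,140,5),(-20,-140,5),(0,0,209),(-30,0,231),(48-11,140-11,100),(48-11,-140+11,100),(37,129,200),(37,-129,200)]: print(P,proj(im,H(*P)).round(1))
cv2.imwrite('pics/b11.png',cv2.resize(im['pixels'][90:350,130:440,::-1],None,fx=2.5,fy=2.3,interpolation=cv2.INTER_CUBIC))
```

```text
(48, 140, 5) [[381.  148.9]]
(48, -140, 5) [[185.1 149.4]]
(-20, 140, 5) [[393.3 104.1]]
(-20, -140, 5) [[173.  104.7]]
(0, 0, 209) [[284.2 241.1]]
(-30, 0, 231) [[284.6 239.4]]
(37, 129, 100) [[392.2 187.6]]
(37, -129, 100) [[174.7 188.1]]
(37, 129, 200) [[418.6 257.4]]
(37, -129, 200) [[149.5 257.8]]
```

View pics/b11.png

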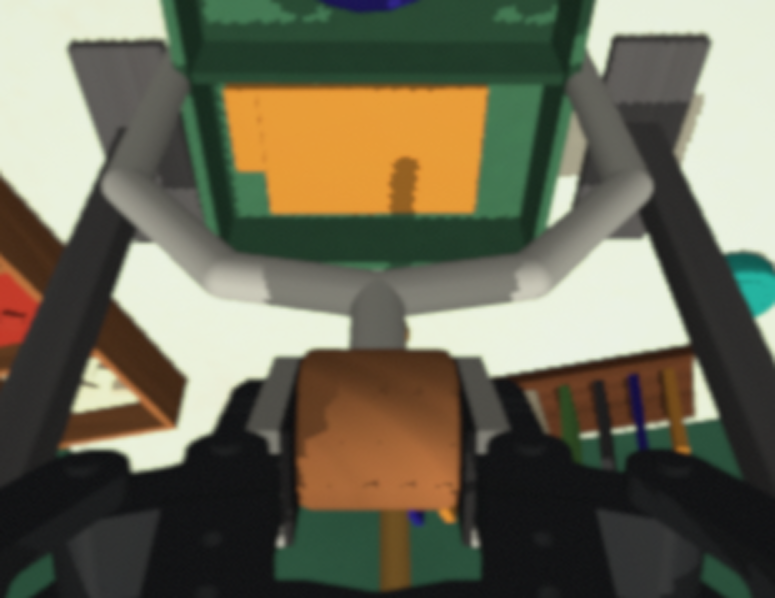

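Run:
```python
from hk import *
go([(*K(-45,288,yy=2),1.0),(*K(-15,286,yy=2),1.0)],mm=15,deg=3,pad=3)
```

```text
call 0
  {"rot": [0.0, 0.0, 0.0], "translation": [-0.018, 0.001, 0.016], "fingers": 1.0}
  {"rot": [0.0, 0.0, 0.0], "translation": [-0.035, 0.003, 0.032], "fingers": 1.0}
  {"rot": [0.0, 0.0, 0.0], "translation": [-0.053, 0.004, 0.048], "fingers": 1.0}
  {"rot": [0.0, 0.0, 0.0], "translation": [-0.069, 0.004, 0.06], "fingers": 1.0}
  {"rot": [0.0, 0.0, 0.0], "translation": [-0.085, 0.004, 0.071], "fingers": 1.0}
call 1
  {"rot": [0.0, 0.0, 0.0], "translation": [-0.017, 0.0, 0.012], "fingers": 1.0}
  {"rot": [0.0, 0.0, 0.0], "translation": [-0.017, 0.0, 0.012], "fingers": 1.0}
  {"rot": [0.0, 0.0, 0.0], "translation": [-0.017, 0.0, 0.012], "fingers": 1.0}
  {"rot": [0.0, 0.0, 0.0], "translation": [-0.017, 0.0, 0.012], "fingers": 1.0}
  {"rot": [0.0, 0.0, 0.0], "translation": [-0.017, 0.0, 0.012], "fingers": 1.0}
end [ 489.2 -331.5  282.8] [0.3  0.95 0.  ]
```

Call:
step_arm:
  steps:
    - {"rot": [0.0,0.0,0.0],"translation": [-0.018,0.001,0.016],"fingers": 1.0}
    - {"rot": [0.0,0.0,0.0],"translation": [-0.035,0.003,0.032],"fingers": 1.0}
    - {"rot": [0.0,0.0,0.0],"translation": [-0.053,0.004,0.048],"fingers": 1.0}
    - {"rot": [0.0,0.0,0.0],"translation": [-0.069,0.004,0.06],"fingers": 1.0}
    - {"rot": [0.0,0.0,0.0],"translation": [-0.085,0.004,0.071],"fingers": 1.0}

```text
time_s: 17.8
position: [479.8, -326.7, 282.5]
ee_rot: [0.264, 0.145, 0.953, -0.04]
wrist_force: [-0.2, 0.5, -6.3]
finger_gap: 27.1
```

Run:
```python
from h import *
s=arm.read_state(); print(s['time_s'],s['position'],s['ee_rot'].round(4),s['q'].round(3),s['finger_gap'],s['wrist_force'],s['moment'])
im=save('wrist','w18'); im=save('side','s10')
cv2.imwrite('pics/b12.png',cv2.resize(im['pixels'][190:320,230:370,::-1],None,fx=5.6,fy=4.6,interpolation=cv2.INTER_CUBIC))
```

```text
17.8 [ 479.76298184 -326.74067728  282.50503622] [ 0.2639  0.1445  0.9528 -0.0397] [-0.557  0.046  1.24   2.126 -0.466  0.536  2.289] 27.105069707595646 [-0.17874643  0.53797918 -6.32414213] [0.55167952 1.48894013 0.04973338]
```

View pics/b12.png

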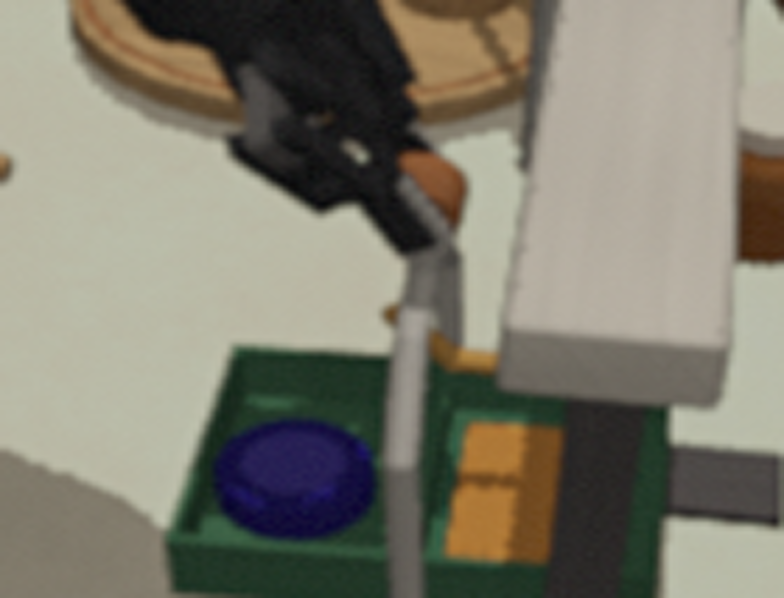

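View pics/w18.png

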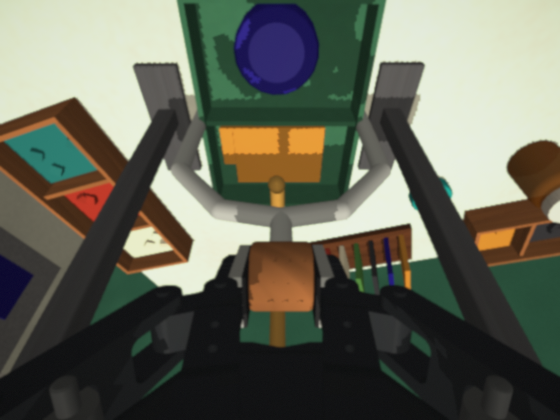

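Run:
```python
from h import *
im=load('w18'); sd=load('s10'); ph=-.305; n=np.array([np.cos(ph),np.sin(ph),0]); t=np.array([-n[1],n[0],0]); seat=np.array([501,-337.5,0.])
H=lambda x,y,z: seat+x*n+y*t+[0,0,z]
for P in [(-30,0,231),(-32,0,228),(0,0,209)]: print(P,proj(im,H(*P)).round(1),proj(sd,H(*P)).round(1))
print('obs tip wrist (277,184), side',(230+390/5.6,190+312/4.6))
print('tri',tri(im,(277,185),sd,(230+392/5.6,190+314/4.6)))
```

```text
(-30, 0, 231) [[272.8 188.3]] [[299.9 256.5]]
(-32, 0, 228) [[272.8 182.2]] [[298.8 257.6]]
(0, 0, 209) [[273.9 199.1]] [[314.4 266.7]]
obs tip wrist (277,184), side (299.64285714285717, 257.82608695652175)
tri (array([ 473.77053866, -326.98143951,  225.92790065]), np.float64(1.9338376691500456))
```

Run:
```python
from hk import *
go([(*K(-15,286,yy=2.5),1.0)],mm=10,deg=3)  # replaces the skipped call
```

```text
call 0
  {"rot": [0.0, 0.0, 0.0], "translation": [0.0, 0.001, 0.0], "fingers": 1.0}
  {"rot": [0.0, 0.0, 0.0], "translation": [0.0, 0.001, 0.0], "fingers": 1.0}
  {"rot": [0.0, 0.0, 0.0], "translation": [0.0, 0.001, 0.0], "fingers": 1.0}
  {"rot": [0.0, 0.0, 0.0], "translation": [0.0, 0.001, 0.0], "fingers": 1.0}
  {"rot": [0.0, 0.0, 0.0], "translation": [0.0, 0.001, 0.0], "fingers": 1.0}
end [ 489.3 -331.1  282.8] [0.3  0.95 0.  ]
```

Run:
```python
from hk import *
H=K(0,0)[1]; _,R=cur(); p=np.array([489.2,-331.5,282.8])-H.apply([-8.5,0,6]); print('cmd now',p); setc(p,R)
go([(*K(-12,285,yy=2.5),1.0),(*K(0,268,yy=2.5),1.0),(*K(0,258,yy=2.5),1.0)],mm=13,deg=3)
```

```text
cmd now [ 479.30274046 -328.38411282  283.56518017]
call 0
  {"rot": [0.0, 0.0, 0.0], "translation": [-0.011, 0.0, 0.008], "fingers": 1.0}
  {"rot": [0.0, 0.0, 0.0], "translation": [-0.021, 0.001, 0.017], "fingers": 1.0}
  {"rot": [0.0, 0.0, 0.0], "translation": [-0.023, 0.001, 0.037], "fingers": 1.0}
  {"rot": [0.0, 0.0, 0.0], "translation": [-0.024, 0.001, 0.058], "fingers": 1.0}
  {"rot": [0.0, 0.0, 0.0], "translation": [-0.014, 0.001, 0.075], "fingers": 1.0}
end [ 503.6 -335.5  255. ] [0.3  0.95 0.  ]
```

Call:
step_arm:
  steps:
    - {"rot": [0.0,0.0,0.0],"translation": [-0.011,0.0,0.008],"fingers": 1.0}
    - {"rot": [0.0,0.0,0.0],"translation": [-0.021,0.001,0.017],"fingers": 1.0}
    - {"rot": [0.0,0.0,0.0],"translation": [-0.023,0.001,0.037],"fingers": 1.0}
    - {"rot": [0.0,0.0,0.0],"translation": [-0.024,0.001,0.058],"fingers": 1.0}
    - {"rot": [0.0,0.0,0.0],"translation": [-0.014,0.001,0.075],"fingers": 1.0}

```text
time_s: 18.4
position: [503.7, -334.5, 253.8]
ee_rot: [0.264, 0.145, 0.953, -0.04]
wrist_force: [-0.1, 0.3, -6.7]
finger_gap: 27.1
```

Run:
```python
from h import *
s=arm.read_state(); print(s['time_s'],s['position'],s['ee_rot'].round(4),s['q'].round(3),s['finger_gap'],s['wrist_force'],s['moment'])
im=save('wrist','w19'); im=save('side','s11')
cv2.imwrite('pics/b13.png',cv2.resize(im['pixels'][190:320,230:370,::-1],None,fx=5.6,fy=4.6,interpolation=cv2.INTER_CUBIC))
```

```text
18.4 [ 503.74566761 -334.47771117  253.84655676] [ 0.2636  0.1451  0.9528 -0.0401] [-0.348  0.2    1.084  2.113 -0.772  0.543  2.546] 27.08663444726812 [-0.13655148  0.27022845 -6.72913584] [0.41441162 1.3789166  0.00864123]
```

View pics/b13.png

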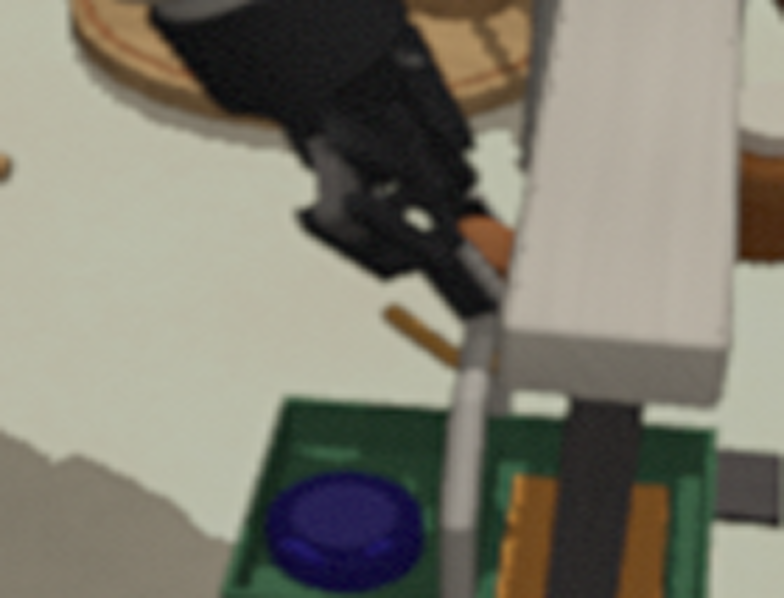

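View pics/w19.png

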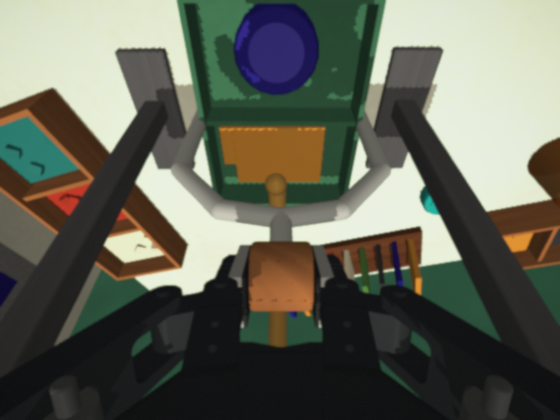

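Call:
step_arm:
  steps:
    - {"rot": [0,0,0],"translation": [0.001,0,0.002],"fingers": 1}
    - {"rot": [0,0,0],"translation": [0.002,0,0.003],"fingers": 1}
    - {"rot": [0,0,0],"translation": [0.003,0,0.005],"fingers": 1}
    - {"rot": [0,0,0],"translation": [0.004,0,0.007],"fingers": 1}
    - {"rot": [0,0,0],"translation": [0.004,0,0.007],"fingers": 1}

```text
time_s: 19.0
position: [503.8, -335.2, 251.0]
ee_rot: [0.265, 0.145, 0.953, -0.04]
wrist_force: [0.0, -0.7, -6.7]
finger_gap: 26.7
```

Run:
```python
from h import *
s=arm.read_state(); print(s['time_s'],s['position'],s['q'].round(3),s['finger_gap'],s['wrist_force'],s['moment'])
```

```text
19.0 [ 503.84985965 -335.20563388  251.02575827] [-0.336  0.206  1.076  2.117 -0.792  0.539  2.566] 26.673434283051726 [ 0.01756485 -0.72011495 -6.68958917] [0.4110302  1.26476321 0.02686181]
```

Still carrying the full weight; lower further.

Call:
step_arm:
  steps:
    - {"rot": [0,0,0],"translation": [0.001,0,0.002],"fingers": 1}
    - {"rot": [0,0,0],"translation": [0.002,0,0.003],"fingers": 1}
    - {"rot": [0,0,0],"translation": [0.003,0,0.005],"fingers": 1}
    - {"rot": [0,0,0],"translation": [0.003,0,0.005],"fingers": 1}
    - {"rot": [0,0,0],"translation": [0.003,0,0.005],"fingers": 1}

```text
time_s: 19.5
position: [504.5, -335.9, 249.9]
ee_rot: [0.266, 0.146, 0.952, -0.04]
wrist_force: [-8.5, 6.6, 12.6]
finger_gap: 26.8
```

Run:
```python
from h import *
s=arm.read_state(); print(s['time_s'],s['position'],s['q'].round(3),s['finger_gap'],s['wrist_force'],s['moment'])
```

```text
19.5 [ 504.52512279 -335.90727946  249.87307795] [-0.326  0.209  1.067  2.118 -0.806  0.537  2.579] 26.818665422980377 [-8.52247605  6.63841858 12.64252191] [1.21858755 1.1586035  0.33209002]
```

Call:
step_arm:
  steps:
    - {"rot": [0,0,0],"translation": [0.0,0,-0.002],"fingers": 1}
    - {"rot": [0,0,0],"translation": [0.0,0,-0.003],"fingers": 1}
    - {"rot": [0,0,0],"translation": [0.0,0,-0.003],"fingers": 1}
    - {"rot": [0,0,0],"translation": [0.0,0,-0.003],"fingers": 1}
    - {"rot": [0,0,0],"translation": [0.0,0,-0.003],"fingers": 1}

```text
time_s: 20.0
position: [503.8, -335.7, 250.1]
ee_rot: [0.265, 0.146, 0.952, -0.041]
wrist_force: [3.1, 0.1, 2.0]
finger_gap: 27.1
```

Run:
```python
from h import *
s=arm.read_state(); print(s['time_s'],s['position'],s['q'].round(3),s['finger_gap'],s['wrist_force'],s['moment'])
im=save('wrist','w20'); im=save('side','s12'); t=save('top','t12')
cv2.imwrite('pics/b14.png',cv2.resize(im['pixels'][190:320,230:370,::-1],None,fx=5.6,fy=4.6,interpolation=cv2.INTER_CUBIC))
cv2.imwrite('pics/b15.png',cv2.resize(t['pixels'][130:270,330:490,::-1],None,fx=5,fy=4.2,interpolation=cv2.INTER_CUBIC))
```

```text
20.0 [ 503.75515668 -335.67874346  250.14292087] [-0.332  0.207  1.072  2.119 -0.798  0.536  2.572] 27.06410989392381 [3.0958582  0.1232083  2.03827896] [ 0.1126186  -0.11445772  0.09625768]
```

View pics/b14.png

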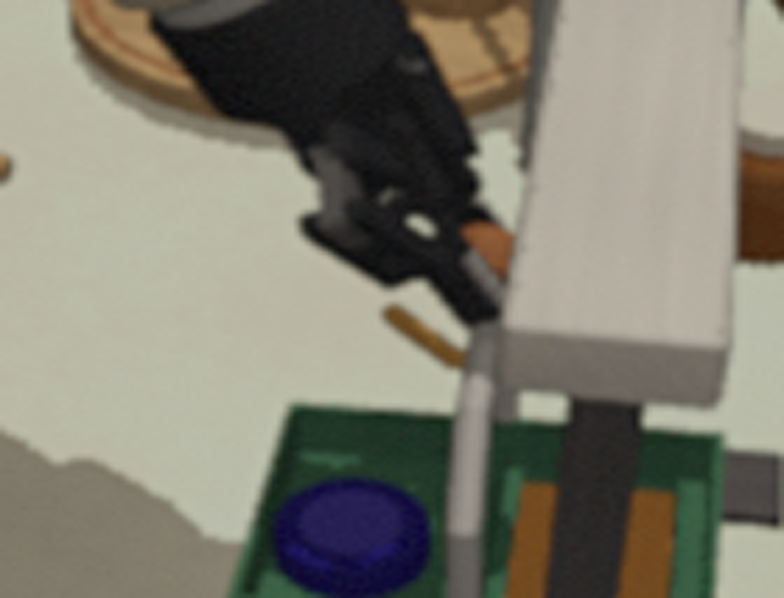

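View pics/w20.png

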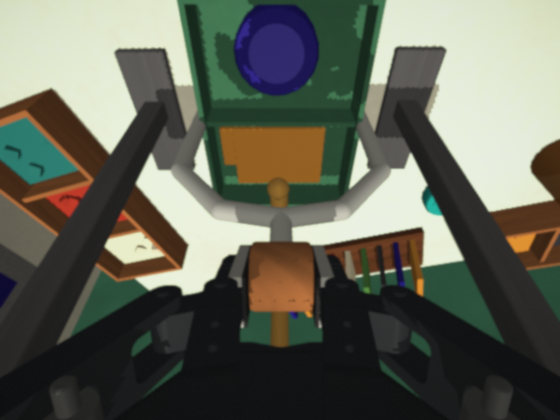

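View pics/b15.png

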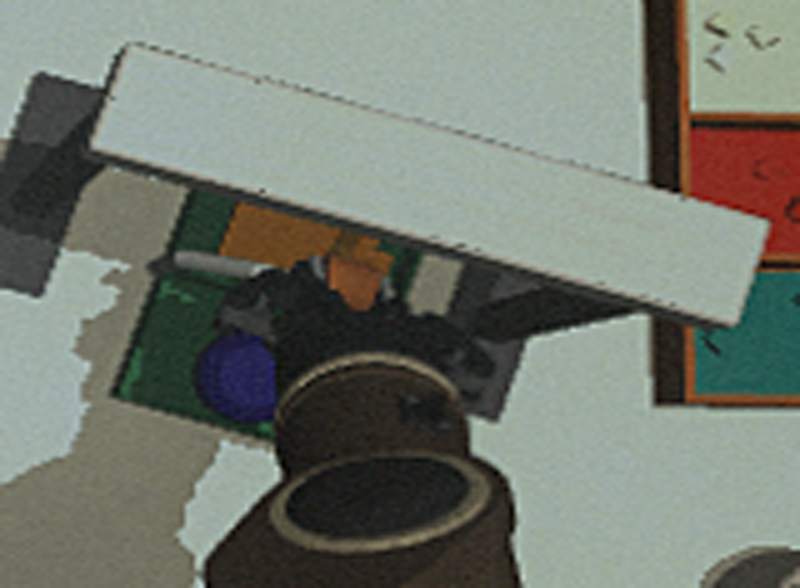

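Call:
step_arm:
  steps:
    - {"rot": [0,0,0],"translation": [0,0,0],"fingers": 0.3}
    - {"rot": [0,0,0],"translation": [0,0,0],"fingers": 0.15}
    - {"rot": [0,0,0],"translation": [0,0,0],"fingers": -0.1}
    - {"rot": [0,0,0],"translation": [0,0,0],"fingers": -0.2}
    - {"rot": [0,0,0],"translation": [0,0,0],"fingers": -0.2}

```text
time_s: 20.65
position: [502.9, -335.2, 249.3]
ee_rot: [0.264, 0.146, 0.953, -0.04]
wrist_force: [-0.0, 0.2, -0.0]
finger_gap: 51.1
```

Run:
```python
from h import *
s=arm.read_state(); print(s['time_s'],s['position'],s['q'].round(3),s['finger_gap'],s['wrist_force'],s['moment'])
im=save('wrist','w21'); im=save('side','s13')
cv2.imwrite('pics/b16.png',cv2.resize(im['pixels'][190:350,220:380,::-1],None,fx=5,fy=3.75,interpolation=cv2.INTER_CUBIC))
```

```text
20.65 [ 502.88783422 -335.20423427  249.26913659] [-0.332  0.207  1.072  2.12  -0.798  0.536  2.572] 51.114115876635005 [-0.02935177  0.21994299 -0.0439714 ] [ 0.1573702   0.521997   -0.00571023]
```

View pics/w21.png

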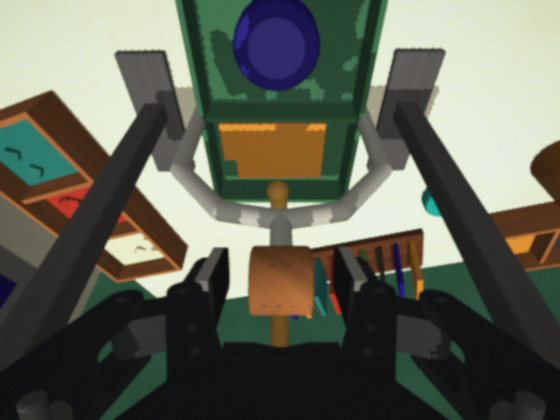

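View pics/b16.png

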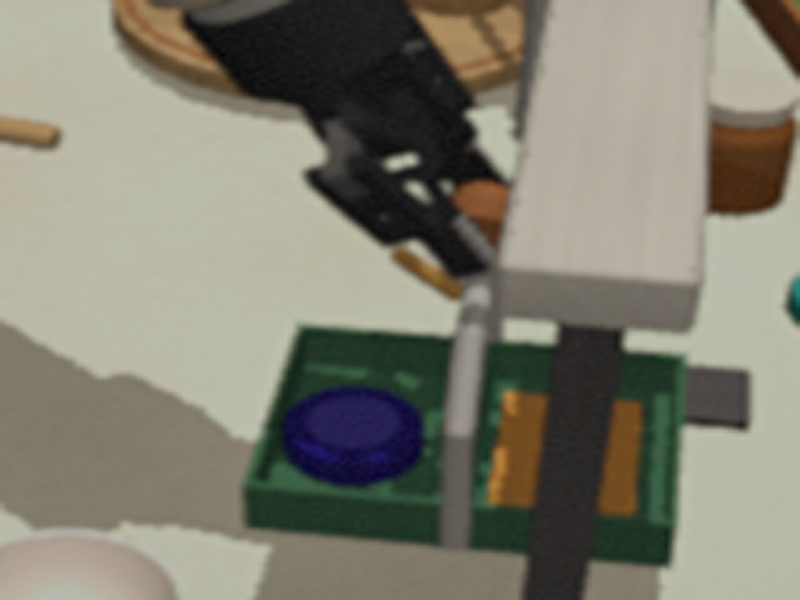

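Run:
```python
from hk import *
s=arm.read_state(); q=s['q']; p,R=fk(q,X); z=R.as_matrix()[:,2]
for d in (40,80,110):
    T=p-d*z; 
    q2,m,e=trackm(q,p,R,T,R,20); print(d,q2.round(2),round(m,3),T.round())
```

```text
40 [-0.55  0.07  1.25  2.12 -0.5   0.55  2.32] 0.194 [ 483. -329.  284.]
80 [-0.51 -0.14  1.07  2.1  -0.05  0.58  1.89] 0.153 [ 464. -323.  318.]
110 [-0.42 -0.21  0.94  2.08  0.07  0.66  1.77] 0.079 [ 449. -318.  344.]
```

Call:
step_arm:
  steps:
    - {"rot": [0,0,0],"translation": [0,0,-0.02],"fingers": -0.2}
    - {"rot": [0,0,0],"translation": [0,0,-0.05],"fingers": -0.2}
    - {"rot": [0,0,0],"translation": [0,0,-0.09],"fingers": -0.2}
    - {"rot": [0,0,0],"translation": [0,0,-0.13],"fingers": -0.2}
    - {"rot": [0,0,0],"translation": [0,0,-0.16],"fingers": -0.2}

```text
time_s: 21.25
position: [463.8, -321.7, 317.5]
ee_rot: [0.264, 0.145, 0.953, -0.04]
wrist_force: [1.1, 1.1, -1.3]
finger_gap: 50.7
```

Call:
step_arm:
  steps:
    - {"rot": [0,0,0],"translation": [0,0,0],"fingers": -0.2}
    - {"rot": [0,0,0],"translation": [0,0,-0.02],"fingers": -0.2}
    - {"rot": [0,0,0],"translation": [0,0,-0.04],"fingers": -0.2}
    - {"rot": [0,0,0],"translation": [0,0,-0.04],"fingers": -0.2}
    - {"rot": [0,0,0],"translation": [0,0,-0.04],"fingers": -0.2}

```text
time_s: 21.75
position: [453.6, -320.1, 334.4]
ee_rot: [0.264, 0.146, 0.953, -0.04]
wrist_force: [-0.8, 0.4, 0.6]
finger_gap: 50.9
```

Run:
```python
from h import *
s=arm.read_state(); print(s['time_s'],s['position'],s['q'].round(3),s['wrist_force'])
w=save('wrist','w22'); im=save('side','s14'); t=save('top','t14')
cv2.imwrite('pics/b17.png',cv2.resize(im['pixels'][190:350,220:380,::-1],None,fx=5,fy=3.75,interpolation=cv2.INTER_CUBIC))
```

```text
21.75 [ 453.64085725 -320.07569022  334.39965433] [-0.473 -0.197  0.996  2.091  0.057  0.631  1.789] [-0.81533952  0.41180687  0.55726329]
```

View pics/w22.png

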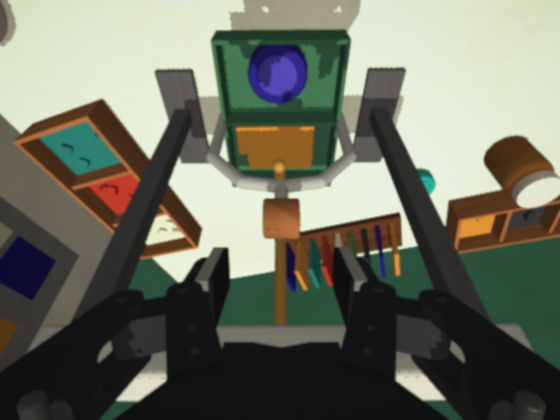

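View pics/b17.png

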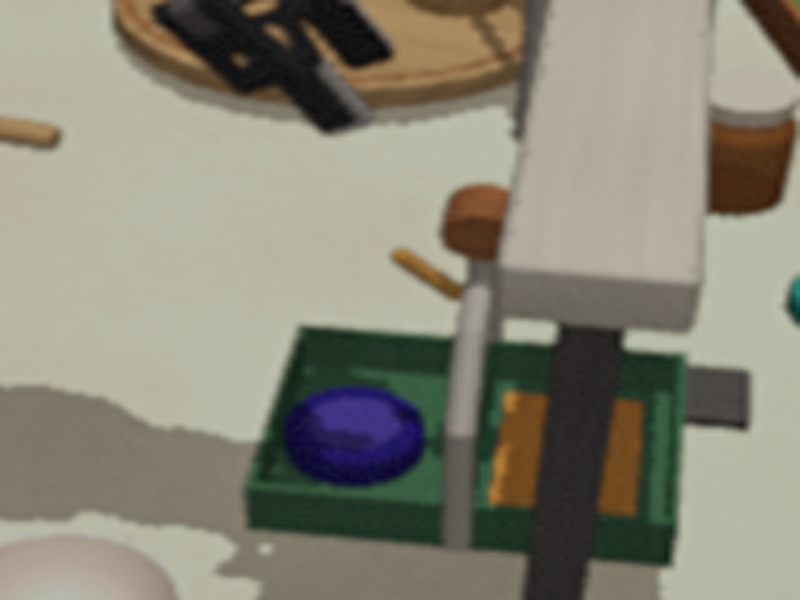

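View pics/t14.png

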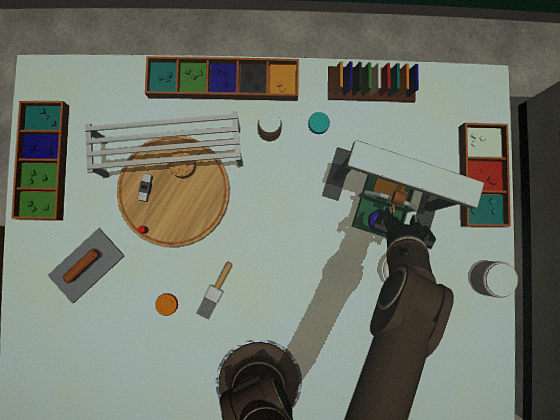

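Call:
step_arm:
  steps:
    - {"rot": [0,0,0],"translation": [0,0,0],"fingers": -0.2}
    - {"rot": [0,0,0],"translation": [0,0,0],"fingers": -0.2}
    - {"rot": [0,0,0],"translation": [0,0,0],"fingers": -0.2}
    - {"rot": [0,0,0],"translation": [0,0,0],"fingers": -0.2}
    - {"rot": [0,0,0],"translation": [0,0,0],"fingers": -0.2}

```text
time_s: 22.4
position: [453.9, -319.8, 335.1]
ee_rot: [0.265, 0.146, 0.952, -0.04]
wrist_force: [-1.1, 0.1, 0.1]
finger_gap: 51.3
```

Call:
step_arm:
  steps:
    - {"rot": [0,0,0],"translation": [0,0,0],"fingers": -0.2}
    - {"rot": [0,0,0],"translation": [0,0,0],"fingers": -0.2}
    - {"rot": [0,0,0],"translation": [0,0,0],"fingers": -0.2}
    - {"rot": [0,0,0],"translation": [0,0,0],"fingers": -0.2}
    - {"rot": [0,0,0],"translation": [0,0,0],"fingers": -0.2}

```text
time_s: 22.9
position: [453.8, -319.8, 335.1]
ee_rot: [0.265, 0.146, 0.952, -0.04]
wrist_force: [0.3, 0.9, 0.5]
finger_gap: 51.4
```

Run:
```python
from h import *
w=save('wrist','w23'); sd=save('side','s15')
a=load('s14')['pixels'].astype(int); b=sd['pixels'].astype(int); print('still diff tote region',np.abs(a-b)[250:345,265:360].max(), np.abs(a-b)[250:345,265:360].mean())
f=lambda x,y:(220+x/5,190+y/3.75)
P1,e1=tri(w,(213,32),sd,f(248,490)); P2,e2=tri(w,(350,32),sd,f(302,328)); print('front rim',P1.round(1),e1,P2.round(1),e2)
m,cc,st=blob(w['pixels'],(5,100,60),(14,210,200),(255,192,308,245)); print('knob px',cc,st)
# knob: plane z check
print('knob@253 wrist',onz(w,cc,256),'expected seat (501,-337.5)')
m,c3,st=blob(sd['pixels'],(108,90,30),(140,255,255),(265,285,315,325)); m,c4,st4=blob(w['pixels'],(108,90,30),(140,255,255),(240,40,320,110)); print('rondel',tri(w,c4,sd,c3))
cv2.imwrite('pics/b18.png',cv2.resize(sd['pixels'][190:350,220:380,::-1],None,fx=5,fy=3.75,interpolation=cv2.INTER_CUBIC))
```

```text
still diff tote region 48 2.096915974145891
front rim [ 404.  -368.6   98.4] 5.672707902437178 [ 442. -246.   99.] 5.701972339661373
knob px [282.52238806 220.30110318] [ 263  198   45   47 1541]
knob@253 wrist [ 504.01569426 -333.31800733  256.        ] expected seat (501,-337.5)
rondel (array([ 455.91716594, -324.04969632,   89.91544893]), np.float64(0.8021046936598129))
```

View pics/b18.png

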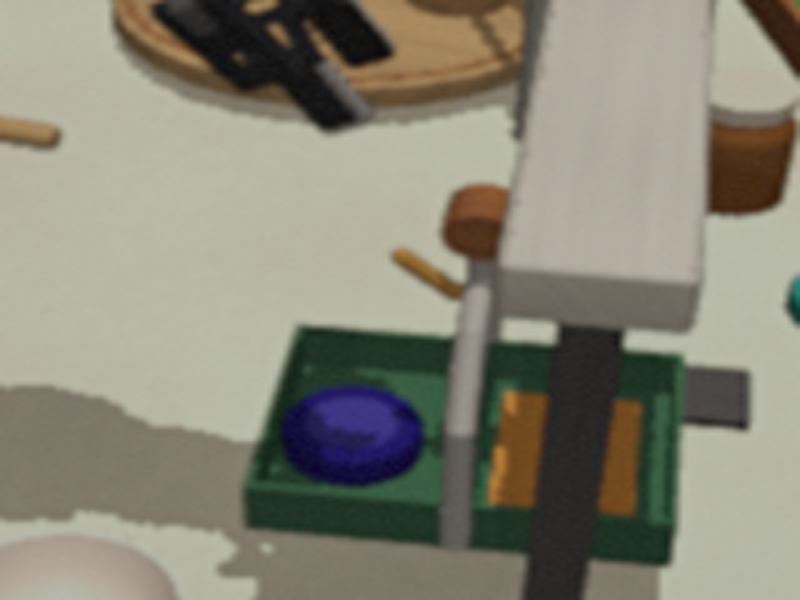

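Run:
```python
from h import *
from scipy.spatial.transform import Rotation as Ro
w=load('w23'); sd=load('s15')
f=lambda x,y:(220+x/5,190+y/3.75)
obs={'s':[f(248,490),f(302,328),f(676,525),f(683,358)],'w':[(213,32),(350,32)]}
L=np.array([[-88,-65,35],[-88,65,35],[88,-65,35],[88,65,35]],float)-[0,0,140]
from scipy.optimize import least_squares
def pts(x): 
    yaw,tilt,roll=x[3:6]; R=Ro.from_euler('ZYX',[yaw,tilt,roll]); return R.apply(L)+x[:3]
kn=lambda x: Ro.from_euler('ZYX',x[3:6]).apply([0,0,38])+x[:3]
m,ck,_=blob(w['pixels'],(5,100,60),(14,210,200),(255,192,308,245))
def res(x):
    P=pts(x); return np.r_[(proj(sd,P)-obs['s']).ravel(),(proj(w,P[:2])-obs['w']).ravel()*.5]
x0=[501,-337.5,215,-.305,0,0]
print('level residuals px',res(x0).round(1))
r=least_squares(res,x0,loss='soft_l1'); print(r.x.round(3),res(r.x).round(1),'knob proj',proj(w,kn(r.x)),ck)
def res2(x): return np.r_[res([*x[:2],215,*x[2:]])]
r=least_squares(res2,[501,-337.5,-.305,0,0],loss='soft_l1'); print('z fixed',r.x.round(3),r.cost)
```

```text
level residuals px [-4.3 -1.4 -3.3 -1.9 -2.6  1.6 -1.6  0.  -4.   0.7 -0.6  0.9]
[ 5.02996e+02 -3.29598e+02  2.07215e+02 -2.97000e-01 -4.40000e-02
 -2.10000e-02] [-1.5  0.3 -1.3  0.9 -0.3  0.1 -0.1 -0.1  0.2  1.8  0.8  1. ] knob proj [[287.56904453 206.97024732]] [282.52238806 220.30110318]
z fixed [ 4.97062e+02 -3.34225e+02 -3.29000e-01 -8.00000e-02 -8.00000e-03] 7.677689728975627
```

Run:
```python
from h import *
a=load('s14')['pixels'].astype(int); b=load('s15')['pixels'].astype(int); d=np.abs(a-b); print('noise static',d[330:410,20:200].mean(),'tote',d[250:345,265:360].mean())
s0=load('side0')['pixels'].astype(int); print('bowl region diff vs start',np.abs(b-s0)[335:385,205:262].mean(),'jar',np.abs(b-s0)[215:245,362:380].mean())
print(arm.read_state()['time_s'],arm.hand_in())
```

```text
noise static 0.5988194444444445 tote 2.096915974145891
bowl region diff vs start 8.565029239766082 jar 5.91358024691358
the job is handed in; nothing more can be done
23.0 None
```

I handed the job in at 23.0 s with the loaded tote hanging on the brass hook. No verdict came back, and three of my last checks were imperfect (listed below).

**What I did**
- **Turntable:** I turned it about 120° clockwise with the open fingers around the red post. The rondel came to the robot's side, about 33 mm in front of the axis.
- **Rondel:** I picked it up and let it down flat in the front bay. My first placing pose, leaning 20°, ran two joints to their limits (joint 6 read 0.129 against its 0.13 limit). I backed off and placed it leaning 10° instead.
- **Tote:** I turned the hand half round, gripped the knob leaning 28°, carried the tote over the hook tip, and lowered it until the hook took the weight. Then I released it and drew back.

**What the last checks showed**
- **Gripper:** The wrist force was zero just after release and under 2 N after drawing back, and the hand is clear of the tote.
- **Rondel:** It is about 4 mm off the bay centre along x and 2 mm along y. Just after placing, it was 3 mm and 1 mm off.
- **Tile:** It can be seen lying in the rear bay.
- **Other things:** The last top view shows the cork block and the hammer head on the turntable and the jar where it stood. The bowl is mostly hidden by the arm there, but it is in place in the last side view.

**Weaker or disagreeing checks**
- **Level:** My fits of the rim gave a tilt of about 0.04 to 0.08 rad, front side down. That is under the 0.2 limit. However, one pair of rays missed by nearly 6 mm, and the bar position came out several millimetres off the seat in some fits.
- **Stillness:** Two side pictures about 1 s apart differed slightly more over the tote (2.1) than over an empty patch of table (0.6). I took this for texture and shading, but a small leftover motion is not ruled out.
- **Jar and bowl:** The picture differences against the start were not zero (6 and 9). I put that down to the changed shadows and did not measure either one's displacement.

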